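# Stow the buffet slates in their caddy and close the bail

## Task

The buffet is over: take the two framed slates off their little easels and stand each on its long edge in an empty slot of the wooden slate caddy, one slate to a slot and right down on the rails, lowering them in rather than dropping them. Then swing the caddy's wire bail over by its knob until it is fully home across the slates, so that nothing can hop out when the cart is wheeled away. Leave the slate that is already in the caddy in its slot and do not disturb the other things on the cart.

Things in the scene. Friction and masses are not known exactly. Their poses are not given: they have to be found in the camera images.
- slate_large: Blank chalk slate in a pale wooden frame, 150 mm wide, 100 high, 10 thick. Starts on an easel leaning back 0.40 rad, top towards the robot. Origin: middle of its lower edge, mid thickness; x normal to the face, y along the width, z up the slate. Pinch it across the 10 mm at the middle of the upper edge; the easel's stiles behind it stand 46 mm either side of the middle and reach 72 mm up.
- slate_small: The same kind of slate, 115 mm wide, 90 mm high, 10 mm thick, on the other easel. Origin and axes as for the large slate. Which easel holds which slate varies.
- slate_stored: A third framed slate, 150 x 100 x 10 mm, already standing in the caddy's second slot from the left (slot1). Stays there. Origin and axes as for the large slate.
- easel_a: Small fixed wooden easel, 120 mm wide, 105 deep, 90 high: a ledge with an 8 mm front lip (towards its +x), two stiles and struts on the robot's side. A slate is lifted out along its own plane. Origin on the table under the ledge.
- easel_b: The second, identical easel.
- caddy: Fixed wooden rack, 235 mm long (y), 200 deep (x, away from robot), 78 high. Slates stand across it, face normal along its y, in 4 slots 48 mm apart and 15 wide between round-topped teeth 33 wide, 71 high; rails 15 mm high. Rods at x +-92 mm, 39 high, stop slates sliding out. Origin: centre, on the table. Only 38 mm are free between slates in adjoining slots: open the fingers part way.
- slot0 (a point): Middle of the leftmost (+y) slot of the caddy, on the rails: where the origin of a stowed slate belongs. Empty at the start. Axes as the caddy's.
- slot1 (a point): The same for the second slot from the left, which holds slate_stored.
- slot2 (a point): The same for the third slot. Empty at the start.
- slot3 (a point): The same for the fourth, rightmost slot. Empty at the start.
- bail (a joint): Hinge of the wire bail, rad: 0 fully closed (its bar lies across the slates, 6 mm above a seated 100 mm slate), 1.2 to 1.55 at the start (range to 1.75) (tipped back, away from the robot). Stiff: it stays where it is left; about 1 N at the knob moves it.
- bail_knob (a point): Centre of the dark wooden ball, 22 mm in diameter, on a 42 mm stem from the middle of the bail's bar: its grip; it can turn in the fingers. It moves on an arc of 130 mm radius about bail_hinge in the caddy's x-z plane. From the hinge it lies at caddy x -89, z +95 mm when closed; opening turns it up and over towards +x.
- bail_hinge (a point): Point on the bail's hinge axis (along the caddy's y), in the middle of the caddy's length, 60 mm above the table, 55 mm behind the caddy's origin.
- pepper_mill: Bystander: pepper mill, to be left where it stands. Origin under its middle.
- salt_shaker: Bystander: salt shaker, to be left where it stands. Origin under its middle.
- dip_bowl: Bystander: blue bowl, to be left where it stands. Origin under its middle.
- sauce_bowl: Bystander: orange bowl, to be left where it stands. Origin under its middle.
- tea_light: Bystander: tea light, to be left where it stands. Origin under its middle.
Mind the look-alikes: they are no part of the job. Leave any yellow look-alike of the slate_small alone.

How it is judged:
At the end, for the whole second after the job is handed in: Both slates stand on long edges in two different empty slots, within 4 mm of the rail tops, 6 mm of the slot line, 30 mm of the middle front to back, upright and square to 0.16 rad, at rest; the stored slate likewise in slot1; bail within 0.08 rad of closed (z of slate_large in the frame of caddy between 0.011 and 0.019 m and x of slate_large in the frame of caddy between -0.03 and 0.03 m and angle between each of slate_large, slate_small, slate_stored's own z axis and vertical below 0.16 rad and angle between the x axis of each of slate_large, slate_small, slate_stored and the y axis of caddy, either way round below 0.16 rad and (y of slate_large in the frame of caddy between 0.066 and 0.078 m or y of slate_large in the frame of caddy between -0.03 and -0.018 m or y of slate_large in the frame of caddy between -0.078 and -0.066 m) and linear speed of each of slate_large, slate_small, slate_stored below 0.02 m/s and z of slate_small in the frame of caddy between 0.011 and 0.019 m and x of slate_small in the frame of caddy between -0.03 and 0.03 m and (y of slate_small in the frame of caddy between 0.066 and 0.078 m or y of slate_small in the frame of caddy between -0.03 and -0.018 m or y of slate_small in the frame of caddy between -0.078 and -0.066 m) and z of slate_stored in the frame of caddy between 0.011 and 0.019 m and x of slate_stored in the frame of caddy between -0.03 and 0.03 m and y of slate_stored in the frame of caddy between 0.018 and 0.03 m and value of joint bail below 0.08 rad); the robot touches nothing.
It fails at once if the large slate is dropped or knocked (falls freely faster than 0.7 m/s, a fall of about 25 mm) (linear speed of slate_large above 0.7 m/s and contact force between slate_large and the fingers below 0.3 N).
It fails at once if the small slate is dropped or knocked (falls freely faster than 0.7 m/s, a fall of about 25 mm) (linear speed of slate_small above 0.7 m/s and contact force between slate_small and the fingers below 0.3 N).
It fails at once if a mill, bowl, shaker or tea light on the cart is moved by more than 30 mm (distance of any of pepper_mill, salt_shaker, dip_bowl, sauce_bowl, tea_light from where it was at the start of the episode above 0.03 m).
It also fails if it takes over 72 s, if anything falls off the work surface, if the arm or the gripper's body presses on something with over 40 N, if the wrist force passes 120 N, or if a joint passes its speed limit or range.

## Robot

A 6-joint arm with a two-finger parallel gripper is mounted at the origin on a cart in front of the work surface, level with it; the furniture and walls round the work are solid. World frame = base frame: x ahead of the robot, y to its left, z up, the work surface at z = 0. Lengths are in m, angles in rad, forces in N, time in s.
With the tool pointing down it reaches from about 0.3 to 0.875 m from the base axis. Payload 6.4 kg.
Tool frame: the origin (TCP) lies midway between the tips of the shut fingers; the grasp point (between the pads) lies 19 mm behind it; z points along the fingers, y is the line along which they close (so a half turn about z gives the same grasp; the last joint's range is limited). The gripper opens to 85 mm and grips with 20 to 120 N. Pads are 22 mm wide; open, the fingers measure 114 mm over their backs; the gripper's body (76 mm by 85 mm) begins 54 mm behind the grasp point. The pads swing forward as they close: fully open they stand 13 mm farther back than shut.
Start: joints at [1.018, 0.181, 1.607, -0, 1.354, -0.206], TCP at [0.195, 0.541, 0.231] pointing down, gripper open.
Joint ranges: [-2.99, 2.99], [-0.89, 2.07], [0.3, 2.58], [-1.14, 4.28], [0, 2.63], [-3.12, 3.12]. Speed limits (rad/s): [2.57, 2.57, 3.01, 3.14, 3.14, 3.14].

## Interface

Orientations are given as a unit quaternion [w, x, y, z].
In Python, from bench import get_obs, camera, hand_in gives the robot as it stands.
- The arm moves only by the tool carry_out, never from a script. Its argument "plan" is a list that holds one entry, the list of rows, each a list of 7 numbers: the shift along the world's x, y, z in m, then the turn, a rotation vector about the world's x, y, z in rad, then the opening, from 0 (shut) to 1 (fully open). In form: [[[x, y, z, rx, ry, rz, hand], ...]]. A call has exactly 5 rows; each row is the pose to reach, as a shift and turn from the pose commanded when the call began; what a row does not reach only later rows make up. A row lasts 1/12 s, in which the tool goes at most 41.7 mm and 7.16 degrees, less where a joint would pass 70% of its speed; a pose out of reach is approached as far as the arm can. A call with a gripper value outside its range is refused whole. The fingers move at their own pace and stop on an object; the grip force is fixed at half the most. Time passes only in rows, so rows that repeat a pose let the fingers close, or fill a call up. It gives the time, the measured TCP pose, the force, the opening and the grip force at its end, in the units of the state.
- get_obs(): the state, without advancing time (a new reading comes with each control period).
- camera(name): name is "scene" or "top"; returns a dict with "pixels" (420x560x3 uint8, red, green, blue), "z_map" (420x560 float32, m along the optical axis (not along the pixel's ray), 0 where there is no reading), "camera_matrix" (3x3 intrinsics, pixels), "cam_to_world" (4x4, takes a point from camera to world coordinates). Camera axes: x right, y up, looking along -z (the intrinsics and any distortion apply to the point x, -y, -z); pixel columns grow to the right and rows downward; lengths in m; the calibration is good to about 2 mm. A picture is of the moment at which its call begins.
- hand_in(): hands the job in; it is judged then, once.
The state is a dict: "time_s": time; "q": joint angles; "dq": joint speeds; "joint_efforts": joint torques, N m; "eef_pos": TCP position; "eef_rot": TCP orientation; "wrist_force": force on the tool from outside, world axes, zero at the start; "torque": the same for the moment, N m; "opening": opening from 0.0 (shut) to 1.0 (fully open); "grasp_force": force on a finger pad.
Only numpy, scipy, OpenCV 4.12 (cv2) and the standard library are available. Lean on these libraries where they do the work, as an engineer would, in place of code of your own. Each camera call takes 0.05 s, during which the arm holds its last target. There are 200 camera calls.

## Working session

There is one attempt and no reset: what is moved stays moved. The work goes in short steps, Python scripts to look and compute and a tool call to move; the robot and the scene stay as the last step left them, time stands still between calls to the robot, and variables do not carry over. Pictures are saved under pics/ and viewed, at most 10 in all, crops included, and the job is handed in when it is done.

Besides the shell and the picture viewer there is one more tool, called after "Request:" by a JSON object that holds its "op" and its "data", one argument or row to a line. carry_out: Moves the arm, as the interface text tells. Its arguments: {"type":"object","properties":{"plan":{"type":"array","items":{"type":"array","items":{"type":"array","items":{"type":"number"}}}}},"required":["plan"]}

```bash
ls; mkdir -p pics; cat > h.py <<'E'
import numpy as np, cv2
from bench import get_obs, camera
def cloud(c):
    z=c["z_map"];K=c["camera_matrix"];T=c["cam_to_world"]
    v,u=np.indices(z.shape)
    p=np.stack([(u-K[0,2])/K[0,0]*z,-(v-K[1,2])/K[1,1]*z,-z],-1)
    w=p@T[:3,:3].T+T[:3,3]; w[z<=0]=np.nan
    return w
def shot(n,f):
    c=camera(n); cv2.imwrite("pics/"+f,c["pixels"][:,:,::-1]); w=cloud(c); np.savez("pics/"+f[:-4]+".npz",w=w,rgb=c["pixels"]); return c,w
E
python3 - <<'E'
from h import *
for n in("scene","top"):
    c,w=shot(n,n+"0.png"); print(n,c["camera_matrix"],c["cam_to_world"].round(3))
o=get_obs();print(o)
E
```

```text
pics
scene [[403.56371673   0.         278.71601237]
 [  0.         403.56371673 208.73348192]
 [  0.           0.           1.        ]] [[ 0.763  0.356 -0.539 -0.119]
 [-0.646  0.429 -0.631 -0.686]
 [ 0.007  0.83   0.558  0.794]
 [ 0.     0.     0.     1.   ]]
top [[519.45401768   0.         270.99600365]
 [  0.         519.45401768 217.06758177]
 [  0.           0.           1.        ]] [[ 0.023  0.982 -0.189  0.239]
 [-1.     0.024  0.004  0.068]
 [ 0.008  0.189  0.982  1.626]
 [ 0.     0.     0.     1.   ]]
{'time_s': 0.1, 'q': array([ 1.01770765e+00,  1.81475743e-01,  1.60788707e+00, -8.58400108e-06,
        1.35380330e+00, -2.06270041e-01]), 'dq': array([ 0.00075485, -0.00075299, -0.00168094, -0.00139902,  0.00062646,
        0.00064331]), 'joint_efforts': array([ 3.32925320e-04, -4.45879841e+01, -3.52238309e+01, -2.89421469e-04,
        4.20362572e-03,  9.57641305e-06]), 'eef_pos': array([0.19515484, 0.54035044, 0.23047931]), 'eef_rot': array([-2.87688142e-04,  1.72540562e-01,  9.85002099e-01, -7.32255853e-04]), 'wrist_force': array([-1.09424708, -0.66721493, -0.02828317]), 'torque': array([ 0.0327011 , -0.03212239, -0.00812124]), 'grasp_force': 0.0, 'opening': 1.0002570663633026}
```

```bash
sleep 1
```

```text
(no output)
```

View pics/scene0.png

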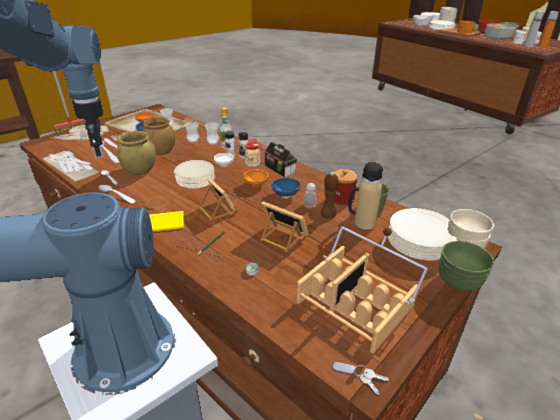

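View pics/top0.png

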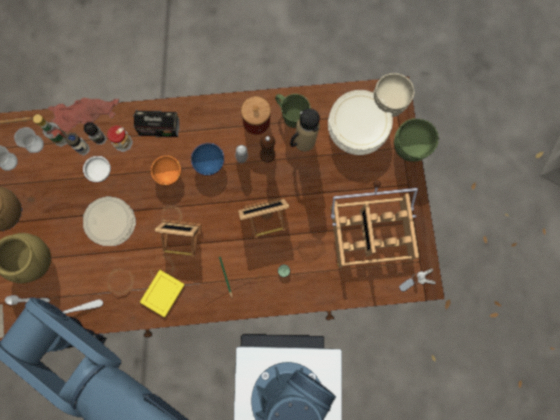

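The top view shows slate candidates at (178,230) (small, left easel), (264,208) (large, right easel), the yellow look-alike lying at (163,294), and the stored slate at (368,230). The two framed dark slates on easels are the targets. The caddy is around (374,230) and the knob is at about (377,184). I'll check these in one crop and measure.

```bash
cat > m.py <<'E'
from h import *
d=np.load("pics/top0.npz");w=d["w"];rgb=d["rgb"].astype(int)
K=None
for n,(u0,v0,u1,v1) in dict(A=(148,215,208,262),B=(230,192,298,244)).items():
    s=w[v0:v1,u0:u1].reshape(-1,3); col=rgb[v0:v1,u0:u1].reshape(-1,3)
    z=s[:,2]; hi=s[z>np.nanmax(z)-0.012]
    print(n,"zmax",np.nanmax(z))
    m=(z>.03)&(col.max(1)<70); p=s[m]
    c=p.mean(0)
    for _ in range(3):
        q=p[np.abs((p-c)@np.linalg.svd(p-c,full_matrices=False)[2][2])<.004];p=q;c=p.mean(0)
    nrm=np.linalg.svd(p-c)[2][2] if len(p)<3000 else 0
    nrm*=np.sign(nrm[2]); print(" face n",nrm.round(3),"lean",np.arcsin(nrm[2]),"yaw",np.arctan2(nrm[1],nrm[0]),"c",c.round(4),len(p))
    # all points on the face plane (frame too)
    f=s[(np.abs((s-c)@nrm)<.004)&(z>.012)]
    yv=np.cross([0,0,1],nrm);yv/=np.linalg.norm(yv);zv=np.cross(nrm,yv)
    a=(f-c)@yv;b=(f-c)@zv
    print(" width pct",np.percentile(a,[0,2,98,100]).round(4),"height",np.percentile(b,[0,2,98,100]).round(4),len(f))
    aw=np.percentile(a,[1,99]).mean(); top=c+yv*aw+zv*np.percentile(b,99)
    print(" top-mid face",top.round(4),"yv",yv.round(3),"zv",zv.round(3), "low mid", (c+yv*aw+zv*np.percentile(b,1)).round(4))
for n,(u0,v0,u1,v1) in dict(caddy=(325,175,425,272)).items():
    s=w[v0:v1,u0:u1]; z=s[...,2]
    print("stored top",np.nanmax(z)); 
im=cv2.imread("pics/top0.png")
a=cv2.resize(im[185:265,140:300],None,fx=4.6,fy=4.6,interpolation=2)[:300]
a=cv2.resize(im[190:250,150:300],(750,300),interpolation=2)
b=cv2.resize(im[175:275,320:430],(330,300),interpolation=2)
zz=(np.nan_to_num(w[175:275,320:430,2]).clip(0,.2)/.2*255).astype(np.uint8)
zz=cv2.applyColorMap(cv2.resize(zz,(330,300),interpolation=0),cv2.COLORMAP_JET)
bb=np.hstack([b,zz,np.zeros((300,90,3),np.uint8)])
cv2.imwrite("pics/crop0.png",np.vstack([a,bb]))
# knob: dark brown in scene cam
d=np.load("pics/scene0.npz");W=d["w"];R=d["rgb"]
for v in range(224,246,2):print(v,[tuple(W[v,u].round(3)) for u in range(380,396,3)])
E
python3 m.py
```

```text
A zmax 0.10786550408107654
 face n [ 0.931 -0.084  0.355] lean 0.36295232834296637 yaw -0.09002385753469078 c [0.5031 0.3486 0.0518] 71
 width pct [-0.0644 -0.0577  0.054   0.0562] height [-0.0427 -0.0401  0.056   0.0594] 338
 top-mid face [0.4826 0.3477 0.1053] yv [ 0.09   0.996 -0.   ] zv [-0.354  0.032  0.935] low mid [0.5173 0.3446 0.0136]
B zmax 0.11755390682910338
 face n [0.886 0.253 0.388] lean 0.3986801247010837 yaw 0.2778539994924406 c [0.5723 0.086  0.0554] 90
 width pct [-0.0689 -0.0656  0.0767  0.0798] height [-0.0462 -0.0416  0.0634  0.0664] 417
 top-mid face [0.5468 0.0845 0.1146] yv [-0.274  0.962  0.   ] zv [-0.373 -0.106  0.922] low mid [0.5869 0.096  0.0155]
stored top 0.19189705561029147
224 [(np.float64(nan), np.float64(nan), np.float64(nan)), (np.float64(0.861), np.float64(-0.079), np.float64(-0.003)), (np.float64(0.868), np.float64(-0.086), np.float64(-0.001)), (np.float64(0.877), np.float64(-0.092), np.float64(-0.003)), (np.float64(0.797), np.float64(-0.15), np.float64(0.067)), (np.float64(0.81), np.float64(-0.152), np.float64(0.062))]
226 [(np.float64(0.843),
[... 2905 characters left out ...]
, np.float64(-0.133), np.float64(-0.003)), (np.float64(0.61), np.float64(-0.244), np.float64(0.15)), (np.float64(0.788), np.float64(-0.147), np.float64(-0.0)), (np.float64(0.797), np.float64(-0.152), np.float64(-0.002)), (np.float64(0.785), np.float64(-0.169), np.float64(0.015)), (np.float64(0.77), np.float64(-0.187), np.float64(0.033))]
244 [(np.float64(0.766), np.float64(-0.141), np.float64(-0.001)), (np.float64(0.771), np.float64(-0.148), np.float64(0.0)), (np.float64(0.78), np.float64(-0.153), np.float64(-0.0)), (np.float64(0.785), np.float64(-0.16), np.float64(0.001)), (np.float64(0.773), np.float64(-0.177), np.float64(0.018)), (np.float64(0.769), np.float64(-0.189), np.float64(0.027))]
```

View pics/crop0.png

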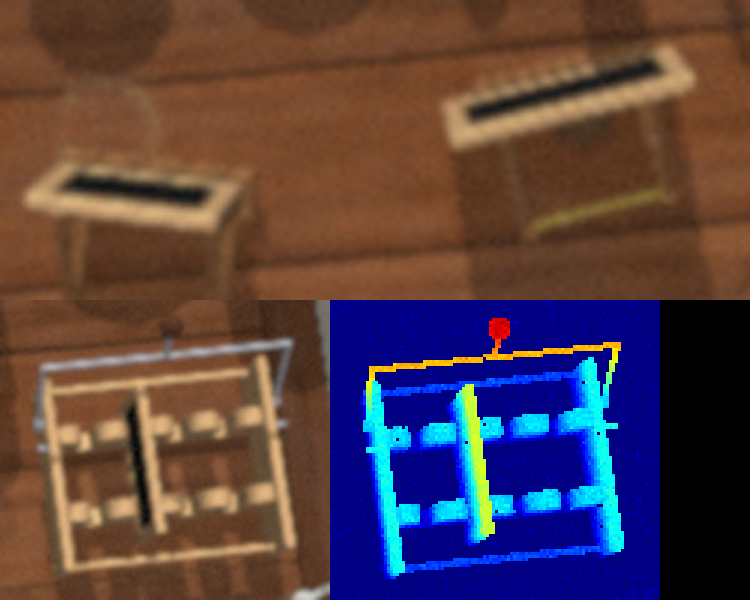

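The crop confirms both framed slates, with the small one on the left easel and the large one on the right. The stored slate is in slot1 and the knob is the red spot at the crop's (499,328). Next I measure the caddy and knob and compute the grasp poses.

```bash
cat > m2.py <<'E'
from h import *
from scipy.optimize import least_squares
d=np.load("pics/top0.npz");w=d["w"]
# slates with lean .4 fixed, front plane fit
L=.4
for n,(u0,v0,u1,v1),yw0,c0,H in(("A small",(148,215,208,262),-.09,(.5031,.3486,.0518),.09),("B large",(230,192,298,244),.278,(.5723,.086,.0554),.1)):
    s=w[v0:v1,u0:u1].reshape(-1,3); s=s[s[:,2]>.03]
    nf=lambda y:np.array([np.cos(y)*np.cos(L),np.sin(y)*np.cos(L),np.sin(L)])
    f=s[np.abs((s-c0)@nf(yw0))<.006]
    r=least_squares(lambda p:f@nf(p[0])-p[1],[yw0,np.dot(c0,nf(yw0))],loss="soft_l1",f_scale=.001)
    yw,dd=r.x;nn=nf(yw);yv=np.array([-np.sin(yw),np.cos(yw),0]);zv=np.cross(nn,yv)
    f=s[np.abs(s@nn-dd)<.003];a=f@yv;b=f@zv
    top=np.percentile(b,98);ac=(np.percentile(a,1)+np.percentile(a,99))/2
    mid=nn*(dd-.005)+yv*ac+zv*top
    print(n,"yaw",yw.round(3),"width",np.ptp(np.percentile(a,[1,99])).round(4),"topmid(mid thickness)",mid.round(4),"lower mid",(mid-H*zv).round(4))
# caddy
s=w[172:275,318:430].reshape(-1,3);s=s[~np.isnan(s[:,0])]
t=s[(s[:,2]>.105)&(s[:,2]<.12)]
print("stored pts",len(t),t.mean(0).round(4))
p=s[(s[:,2]>.06)&(s[:,2]<.088)]
r=s[(s[:,2]>.032)&(s[:,2]<.046)]
k=s[s[:,2]>.165];print("knob top pts",len(k),k.mean(0).round(4),k.max(0).round(4),k.min(0).round(4))
k=k[(k[:,2]>k[:,2].max()-.012)];print(k.mean(0).round(4),len(k), np.percentile(k[:,2],95))
x=cv2.minAreaRect(p[:,:2].astype(np.float32));print("plates/teeth rect",x)
x=cv2.minAreaRect(t[:,:2].astype(np.float32));print("stored rect",x)
cv=np.linalg.svd(t[:,:2]-t[:,:2].mean(0))[2][0];c=np.arctan2(cv[1],cv[0]);c=(c+np.pi/2)%np.pi-np.pi/2;print("stored yaw",c)
for c in (c,):
    R=np.array([[np.cos(c),np.sin(c)],[-np.sin(c),np.cos(c)]])
    q=p[:,:2]@R.T; print("plate/teeth ext",np.percentile(q,[0,1,99,100],axis=0).round(4).tolist())
    q=r[:,:2]@R.T; h,e=np.histogram(q[:,0],40);print("rods x",list(zip(e.round(3),h)))
    q=t[:,:2]@R.T;print("stored ext",np.percentile(q,[2,98],axis=0).round(4).tolist())
    b=s[(s[:,2]>.12)&(s[:,2]<.165)]; print("bar",b.mean(0))
E
python3 m2.py
```

```text
A small yaw -0.094 width 0.1129 topmid(mid thickness) [0.4769 0.3501 0.1016] lower mid [0.5117 0.3468 0.0187]
B large yaw 0.278 width 0.1463 topmid(mid thickness) [0.5426 0.0833 0.1123] lower mid [0.58   0.094  0.0202]
stored pts 202 [ 0.5112 -0.2315  0.1138]
knob top pts 46 [ 0.6217 -0.2378  0.181 ] [ 0.6314 -0.2282  0.1919] [ 0.6106 -0.2479  0.168 ]
[ 0.6229 -0.238   0.1839] 28 0.18958248731774166
plates/teeth rect ((0.5070806741714478, -0.25489386916160583), (0.19898679852485657, 0.2549823224544525), 7.904805660247803)
stored rect ((0.5140023827552795, -0.25320106744766235), (0.15901857614517212, 0.25032731890678406), 7.1817522048950195)
stored yaw -0.05890342401542448
plate/teeth ext [[0.4038, -0.355], [0.4116, -0.3502], [0.6313, -0.0938], [0.6411, -0.0897]]
rods x [(np.float64(0.404), np.int64(2)), (np.float64(0.41), np.int64(10)), (np.float64(0.415), np.int64(22)), (np.float64(0.421), np.int64(28)), (np.float64(0.427), np.int64(27)), (np.float64(0.433), np.int64(22)), (np.float64(0.439), np.int64(27)), (np.float64(0.445), np.int64(26)), (np.float64(0.45), np.int64(10)), (np.flo
[... 448 characters left out ...]
(0.532), np.int64(8)), (np.float64(0.538), np.int64(9)), (np.float64(0.544), np.int64(12)), (np.float64(0.55), np.int64(7)), (np.float64(0.556), np.int64(12)), (np.float64(0.562), np.int64(9)), (np.float64(0.567), np.int64(17)), (np.float64(0.573), np.int64(6)), (np.float64(0.579), np.int64(4)), (np.float64(0.585), np.int64(2)), (np.float64(0.591), np.int64(15)), (np.float64(0.597), np.int64(25)), (np.float64(0.603), np.int64(20)), (np.float64(0.608), np.int64(24)), (np.float64(0.614), np.int64(23)), (np.float64(0.62), np.int64(24)), (np.float64(0.626), np.int64(22)), (np.float64(0.632), np.int64(7))]
stored ext [[0.4474, -0.3276], [0.6241, -0.0884]]
bar [ 0.6006836  -0.24104651  0.13811885]
```

```bash
cat > m3.py <<'E'
from h import *
d=np.load("pics/top0.npz");w=d["w"]
s=w[172:275,318:430].reshape(-1,3);s=s[~np.isnan(s[:,0])]
t=s[(s[:,2]>.108)&(s[:,2]<.12)]; c=.138
def rot(c):return np.array([[np.cos(c),np.sin(c)],[-np.sin(c),np.cos(c)]])
q=(t[:,:2]-[.507,-.255])@rot(c).T
m=(np.abs(q[:,1]-np.median(q[:,1]))<.012);q=q[m]
print("stored n",len(q),"x",np.percentile(q[:,0],[2,98]).round(4),"y",np.percentile(q[:,1],[2,50,98]).round(4),"slope",np.polyfit(q[:,0],q[:,1],1).round(4),"z",np.median(t[m,2]).round(4))
# end plates: tops at z~.078
p=s[(s[:,2]>.071)&(s[:,2]<.084)]; q=(p[:,:2]-[.507,-.255])@rot(c).T
for sg in(1,-1):
    e=q[(sg*q[:,1]>.100)&(sg*q[:,1]<.128)]
    k=np.polyfit(e[:,0],e[:,1],1);print("plate",sg,len(e),"x",np.percentile(e[:,0],[1,99]).round(4),"y",np.percentile(e[:,1],[3,50,97]).round(4),"slope",k.round(4))
r=s[(s[:,2]>.03)&(s[:,2]<.046)]; q=(r[:,:2]-[.507,-.255])@rot(c).T
for sg in(1,-1):
    e=q[(sg*q[:,0]>.078)&(sg*q[:,0]<.108)&(np.abs(q[:,1])<.1)]; print("rod",sg,len(e),"x",np.median(e[:,0]).round(4),"slope dx/dy",np.polyfit(e[:,1],e[:,0],1).round(4))
# teeth tops
e=s[(s[:,2]>.064)&(s[:,2]<.078)]; q=(e[:,:2]-[.507,-.255])@rot(c).T; q=q[np.abs(q[:,1])<.1]
for sg in(1,-1):
    f=q[(sg*q[:,0]>.01)&(sg*q[:,0]<.07)]; print("teeth x",np.percentile(f[:,0],[3,50,97]).round(3)); h,ed=np.histogram(f[:,1],np.arange(-.1,.101,.005)); print(h.tolist())
for n in("top",):
  k=s[s[:,2]>.165]; q=(k[:,:2].mean(0)-[.507,-.255])@rot(c).T; print("knob caddy",q, "bar", [(x) for x in [((s[(s[:,2]>.13)&(s[:,2]<.16)][:,:2]-[.507,-.255])@rot(c).T).mean(0)]])
E
python3 m3.py
```

```text
stored n 174 x [-0.0686  0.0755] y [0.02   0.0255 0.0306] slope [-0.0117  0.0254] z 0.1144
plate 1 249 x [-0.0945  0.0959] y [0.1063 0.1132 0.1221] slope [-0.008   0.1132]
plate -1 261 x [-0.0964  0.0955] y [-0.1201 -0.1093 -0.1028] slope [-0.0212 -0.1098]
rod 1 142 x 0.0934 slope dx/dy [0.0091 0.0933]
rod -1 159 x -0.0905 slope dx/dy [ 0.0104 -0.0905]
teeth x [0.032 0.041 0.051]
[10, 8, 11, 8, 0, 0, 0, 2, 7, 8, 11, 10, 9, 2, 0, 0, 0, 6, 9, 8, 10, 10, 0, 0, 0, 15, 0, 8, 7, 9, 9, 10, 4, 0, 0, 0, 6, 8, 9, 8]
teeth x [-0.049 -0.039 -0.029]
[11, 7, 10, 6, 2, 0, 0, 1, 4, 8, 9, 13, 10, 3, 0, 0, 0, 1, 8, 6, 8, 8, 0, 0, 0, 17, 1, 4, 9, 9, 11, 8, 8, 0, 0, 0, 1, 8, 7, 10]
knob caddy [0.11603035 0.00129558] bar [array([0.0978664 , 0.00130313])]
```

```bash
cat > g.py <<'E'
import sys,numpy as np
from scipy.spatial.transform import Rotation as R
from bench import get_obs
# args: x y z yaw_of_tool_y lean
x=list(map(float,sys.argv[1:6]))
c,s=np.cos(x[3]),np.sin(x[3]);L=x[4]
y=np.array([c*np.cos(L),s*np.cos(L),np.sin(L)]);z=np.array([c*np.sin(L),s*np.sin(L),-np.cos(L)])
T=R.from_matrix(np.stack([np.cross(y,z),y,z],1))
o=get_obs();w=o["eef_rot"];C=R.from_quat([w[1],w[2],w[3],w[0]])
D=np.array(x[:3])-o["eef_pos"];r=(T*C.inv()).as_rotvec()
n=max(1,np.ceil(max(np.linalg.norm(D)/.2,np.linalg.norm(r)/.6)))
print("t",round(o["time_s"],2),"open",round(o["opening"],3),"gf",round(o["grasp_force"],1),"F",o["wrist_force"].round(1))
print("D",D.round(4),"r",r.round(4),"|r|",np.linalg.norm(r).round(3),"calls",n,"per call",(D/n).round(4),(r/n).round(4))
E
python3 g.py .455 .352 .154 -.094 .4
```

```text
t 0.1 open 1.0 gf 0.0 F [-1.1 -0.7 -0. ]
D [ 0.2598 -0.1884 -0.0765] r [ 0.2309 -0.3649 -1.2992] |r| 1.369 calls 3.0 per call [ 0.0866 -0.0628 -0.0255] [ 0.077  -0.1216 -0.4331]
```

Request:
{"op": "carry_out", "data": {
  "plan": [
    [[0.0173, -0.0126, -0.005, 0.0154, -0.0243, -0.0866, 0.5], [0.0346, -0.0251, -0.01, 0.0308, -0.0486, -0.1732, 0.5], [0.052, -0.0377, -0.015, 0.0462, -0.073, -0.26, 0.5], [0.0693, -0.0502, -0.02, 0.0616, -0.0973, -0.3465, 0.5], [0.0866, -0.0628, -0.0255, 0.077, -0.1216, -0.4331, 0.5]]
  ]
}}

```text
time_s: 0.52
eef_pos: [0.2825, 0.4771, 0.2052]
eef_rot: [0.053, 0.381, 0.922, 0.048]
wrist_force: [-0.3, -0.4, 0.9]
opening: 0.501
grasp_force: 0.0
```

Request:
{"op": "carry_out", "data": {
  "plan": [
    [[0.0173, -0.0126, -0.005, 0.0154, -0.0243, -0.0866, 0.5], [0.0346, -0.0251, -0.01, 0.0308, -0.0486, -0.1732, 0.5], [0.052, -0.0377, -0.015, 0.0462, -0.073, -0.26, 0.5], [0.0693, -0.0502, -0.02, 0.0616, -0.0973, -0.3465, 0.5], [0.0866, -0.0628, -0.0255, 0.077, -0.1216, -0.4331, 0.5]]
  ]
}}

```text
time_s: 0.93
eef_pos: [0.3692, 0.4143, 0.1798]
eef_rot: [0.103, 0.569, 0.811, 0.094]
wrist_force: [0.5, -0.4, 0.1]
opening: 0.501
grasp_force: 0.0
```

Request:
{"op": "carry_out", "data": {
  "plan": [
    [[0.0173, -0.0126, -0.005, 0.0154, -0.0243, -0.0866, 0.5], [0.0346, -0.0251, -0.01, 0.0308, -0.0486, -0.1732, 0.5], [0.052, -0.0377, -0.015, 0.0462, -0.073, -0.26, 0.5], [0.0693, -0.0502, -0.02, 0.0616, -0.0973, -0.3465, 0.5], [0.0866, -0.0628, -0.0255, 0.077, -0.1216, -0.4331, 0.5]]
  ]
}}

```text
time_s: 1.35
eef_pos: [0.4557, 0.3515, 0.1543]
eef_rot: [0.148, 0.726, 0.658, 0.134]
wrist_force: [0.1, 0.5, 0.4]
opening: 0.501
grasp_force: 0.0
```

Request:
{"op": "carry_out", "data": {
  "plan": [
    [[0, 0, 0, 0, 0, 0, 0.5], [0, 0, 0, 0, 0, 0, 0.5], [0, 0, 0, 0, 0, 0, 0.5], [0, 0, 0, 0, 0, 0, 0.5], [0, 0, 0, 0, 0, 0, 0.5]]
  ]
}}

```text
time_s: 1.77
eef_pos: [0.4549, 0.353, 0.1552]
eef_rot: [0.147, 0.724, 0.66, 0.134]
wrist_force: [0.2, -0.8, -1.0]
opening: 0.5
grasp_force: 0.0
```

```bash
python3 g.py .490 .3488 .0703 -.094 .4
```

```text
t 1.77 open 0.5 gf 0.0 F [ 0.2 -0.8 -1. ]
D [ 0.0351 -0.0042 -0.0849] r [-0.      0.0017 -0.0015] |r| 0.002 calls 1 per call [ 0.0351 -0.0042 -0.0849] [-0.      0.0017 -0.0015]
```

Request:
{"op": "carry_out", "data": {
  "plan": [
    [[0.006, 0, -0.014, 0, 0, 0, 0.5], [0.012, -0.001, -0.028, 0, 0, 0, 0.5], [0.018, -0.002, -0.042, 0, 0, 0, 0.5], [0.022, -0.003, -0.053, 0, 0, 0, 0.5], [0.026, -0.003, -0.063, 0, 0, 0, 0.5]]
  ]
}}

```text
time_s: 2.18
eef_pos: [0.4811, 0.3495, 0.0911]
eef_rot: [0.147, 0.725, 0.66, 0.134]
wrist_force: [-0.9, 0.5, 1.2]
opening: 0.501
grasp_force: 0.0
```

Request:
{"op": "carry_out", "data": {
  "plan": [
    [[0.003, 0, -0.007, 0, 0, 0, 0.5], [0.006, -0.001, -0.014, 0, 0, 0, 0.5], [0.009, -0.001, -0.022, 0, 0, 0, 0.5], [0.009, -0.001, -0.022, 0, 0, 0, 0.5], [0.009, -0.001, -0.022, 0, 0, 0, 0.3]]
  ]
}}

```text
time_s: 2.6
eef_pos: [0.4901, 0.3482, 0.0694]
eef_rot: [0.147, 0.725, 0.66, 0.134]
wrist_force: [-0.4, -0.7, -1.3]
opening: 0.373
grasp_force: 0.0
```

Request:
{"op": "carry_out", "data": {
  "plan": [
    [[0, 0, 0, 0, 0, 0, 0.25], [0, 0, 0, 0, 0, 0, 0.2], [0, 0, 0, 0, 0, 0, 0.15], [0, 0, 0, 0, 0, 0, 0.1], [0, 0, 0, 0, 0, 0, 0]]
  ]
}}

```text
time_s: 3.02
eef_pos: [0.4935, 0.349, 0.0727]
eef_rot: [0.149, 0.724, 0.659, 0.137]
wrist_force: [8.1, -2.5, 2.2]
opening: 0.107
grasp_force: 58.4
```

Request:
{"op": "carry_out", "data": {
  "plan": [
    [[0, 0, 0, 0, 0, 0, 0], [0, 0, 0, 0, 0, 0, 0], [0, 0, 0, 0, 0, 0, 0], [0, 0, 0, 0, 0, 0, 0], [0, 0, 0, 0, 0, 0, 0]]
  ]
}}

```text
time_s: 3.43
eef_pos: [0.4935, 0.349, 0.0727]
eef_rot: [0.149, 0.724, 0.659, 0.137]
wrist_force: [8.5, -3.1, 1.5]
opening: 0.108
grasp_force: 58.4
```

```bash
python3 g.py .490 .3488 .0703 -.094 .4
```

```text
t 3.43 open 0.108 gf 58.4 F [ 8.5 -3.1  1.5]
D [-0.0035 -0.0002 -0.0024] r [-0.0017  0.0078 -0.0002] |r| 0.008 calls 1 per call [-0.0035 -0.0002 -0.0024] [-0.0017  0.0078 -0.0002]
```

Request:
{"op": "carry_out", "data": {
  "plan": [
    [[-0.004, 0, 0.009, 0, 0, 0, 0], [-0.008, 0.001, 0.018, 0, 0, 0, 0], [-0.012, 0.001, 0.028, 0, 0, 0, 0], [-0.016, 0.001, 0.037, 0, 0, 0, 0], [-0.02, 0.002, 0.046, 0, 0, 0, 0]]
  ]
}}

```text
time_s: 3.85
eef_pos: [0.473, 0.3509, 0.1186]
eef_rot: [0.149, 0.724, 0.659, 0.137]
wrist_force: [10.5, -0.9, -3.3]
opening: 0.108
grasp_force: 60.1
```

Request:
{"op": "carry_out", "data": {
  "plan": [
    [[-0.006, 0, 0.014, 0, 0, 0, 0], [-0.012, 0.001, 0.028, 0, 0, 0, 0], [-0.018, 0.001, 0.044, 0, 0, 0, 0], [-0.024, 0.001, 0.06, 0, 0, 0, 0], [-0.028, 0.002, 0.08, 0, 0, 0, 0]]
  ]
}}

```text
time_s: 4.27
eef_pos: [0.4408, 0.3519, 0.1957]
eef_rot: [0.147, 0.725, 0.66, 0.133]
wrist_force: [0.6, 0.4, -1.5]
opening: 0.105
grasp_force: 61.3
```

Request:
{"op": "carry_out", "data": {
  "plan": [
    [[0, 0, 0.02, 0, 0, 0, 0], [0, 0, 0.05, 0, 0, 0, 0], [0, 0, 0.08, 0, 0, 0, 0], [0, 0, 0.1, 0, 0, 0, 0], [0, 0, 0.1, 0, 0, 0, 0]]
  ]
}}

```text
time_s: 4.68
eef_pos: [0.4441, 0.3539, 0.3024]
eef_rot: [0.148, 0.724, 0.659, 0.139]
wrist_force: [0.7, -0.0, 0.3]
opening: 0.104
grasp_force: 61.3
```

```bash
python3 g.py .5173 -.3246 .32 -1.444 0
```

```text
t 4.68 open 0.104 gf 61.3 F [ 0.7 -0.   0.3]
D [ 0.0732 -0.6785  0.0176] r [ 0.3024  0.3221 -1.329 ] |r| 1.401 calls 4.0 per call [ 0.0183 -0.1696  0.0044] [ 0.0756  0.0805 -0.3322]
```

Request:
{"op": "carry_out", "data": {
  "plan": [
    [[0.003, -0.02, 0.001, 0.012, 0.013, -0.053, 0], [0.006, -0.05, 0.001, 0.024, 0.026, -0.106, 0], [0.009, -0.08, 0.002, 0.036, 0.039, -0.159, 0], [0.012, -0.108, 0.003, 0.048, 0.052, -0.212, 0], [0.0146, -0.1357, 0.0035, 0.0605, 0.0644, -0.2658, 0]]
  ]
}}

```text
time_s: 5.1
eef_pos: [0.456, 0.2155, 0.2982]
eef_rot: [0.12, 0.814, 0.557, 0.109]
wrist_force: [0.5, 0.7, -0.2]
opening: 0.098
grasp_force: 61.1
```

Request:
{"op": "carry_out", "data": {
  "plan": [
    [[0.003, -0.027, 0.001, 0.012, 0.013, -0.053, 0], [0.006, -0.054, 0.001, 0.024, 0.026, -0.106, 0], [0.009, -0.081, 0.002, 0.036, 0.039, -0.159, 0], [0.012, -0.108, 0.003, 0.048, 0.052, -0.212, 0], [0.0146, -0.1357, 0.0035, 0.0605, 0.0644, -0.2658, 0]]
  ]
}}

```text
time_s: 5.52
eef_pos: [0.4708, 0.0799, 0.3019]
eef_rot: [0.091, 0.887, 0.444, 0.083]
wrist_force: [0.6, 0.0, -0.9]
opening: 0.108
grasp_force: 61.1
```

Request:
{"op": "carry_out", "data": {
  "plan": [
    [[0.003, -0.027, 0.001, 0.012, 0.013, -0.053, 0], [0.006, -0.054, 0.001, 0.024, 0.026, -0.106, 0], [0.009, -0.081, 0.002, 0.036, 0.039, -0.159, 0], [0.012, -0.108, 0.003, 0.048, 0.052, -0.212, 0], [0.0146, -0.1357, 0.0035, 0.0605, 0.0644, -0.2658, 0]]
  ]
}}

```text
time_s: 5.93
eef_pos: [0.4854, -0.0557, 0.3054]
eef_rot: [0.06, 0.943, 0.322, 0.055]
wrist_force: [0.4, -0.0, -1.1]
opening: 0.106
grasp_force: 61.1
```

Request:
{"op": "carry_out", "data": {
  "plan": [
    [[0.003, -0.027, 0.001, 0.012, 0.013, -0.053, 0], [0.006, -0.054, 0.001, 0.024, 0.026, -0.106, 0], [0.009, -0.081, 0.002, 0.036, 0.039, -0.159, 0], [0.012, -0.108, 0.003, 0.048, 0.052, -0.212, 0], [0.0146, -0.1357, 0.0035, 0.0605, 0.0644, -0.2658, 0]]
  ]
}}

```text
time_s: 6.35
eef_pos: [0.5001, -0.1914, 0.3087]
eef_rot: [0.028, 0.98, 0.195, 0.026]
wrist_force: [0.3, 1.7, -2.0]
opening: 0.105
grasp_force: 61.1
```

Request:
{"op": "carry_out", "data": {
  "plan": [
    [[0.003, -0.03, 0.001, 0.012, 0.013, -0.053, 0], [0.006, -0.06, 0.001, 0.024, 0.026, -0.106, 0], [0.009, -0.09, 0.002, 0.036, 0.039, -0.159, 0], [0.012, -0.115, 0.003, 0.048, 0.052, -0.212, 0], [0.0146, -0.1357, 0.0035, 0.0605, 0.0644, -0.2658, 0]]
  ]
}}

```text
time_s: 6.77
eef_pos: [0.5147, -0.3278, 0.3119]
eef_rot: [-0.004, 0.998, 0.062, -0.004]
wrist_force: [0.5, 0.7, -1.9]
opening: 0.104
grasp_force: 61.1
```

Request:
{"op": "carry_out", "data": {
  "plan": [
    [[0, 0, 0, 0, 0, 0, 0], [0, 0, 0, 0, 0, 0, 0], [0, 0, 0, 0, 0, 0, 0], [0, 0, 0, 0, 0, 0, 0], [0, 0, 0, 0, 0, 0, 0]]
  ]
}}

```text
time_s: 7.18
eef_pos: [0.5153, -0.3249, 0.3134]
eef_rot: [-0.004, 0.998, 0.065, -0.003]
wrist_force: [0.4, -0.0, -1.0]
opening: 0.103
grasp_force: 61.2
```

```bash
python3 g.py .5173 -.3246 .32 -1.444 0; python3 -c "
from h import *
shot('scene','scene1.png');shot('top','top1.png')
a=cv2.imread('pics/scene1.png');cv2.imwrite('pics/s1c.png',cv2.resize(a[120:350,270:510],(626,600)))"
```

```text
t 7.18 open 0.103 gf 61.2 F [ 0.4 -0.  -1. ]
D [0.002  0.0003 0.0066] r [-0.007  -0.0067 -0.0036] |r| 0.01 calls 1 per call [0.002  0.0003 0.0066] [-0.007  -0.0067 -0.0036]
```

View pics/s1c.png

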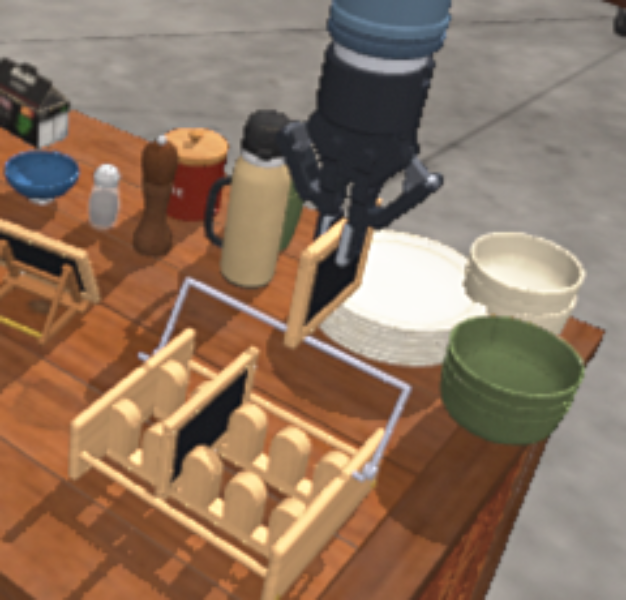

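The small slate is in hand over slot3, hanging at crop (330,280). The caddy is clear. I measure the held slate and the stored slate with the same camera, so that calibration offsets cancel.

```bash
cat > m4.py <<'E'
from h import *
import sys
o=get_obs();T=o["eef_pos"];c=.127;Rm=np.array([[np.cos(c),np.sin(c)],[-np.sin(c),np.cos(c)]]);C=np.array([.5082,-.2532])
f,hw,tag=sys.argv[1],float(sys.argv[2]),sys.argv[3]
d=np.load(f);w=d["w"].reshape(-1,3)
def face(ctr_xy,z0,z1,hw,name):
    q=(w[:,:2]-C)@Rm.T; k=(np.array(ctr_xy)-C)@Rm.T
    m=(np.abs(q[:,0]-k[0])<hw+.02)&(np.abs(q[:,1]-k[1])<.016)&(w[:,2]>z0)&(w[:,2]<z1)
    P=np.column_stack([q[m],w[m,2]])
    if len(P)<30: print(name,"few",len(P));return
    from scipy.optimize import least_squares
    side=P[P[:,1]<np.percentile(P[:,1],60)]
    r=least_squares(lambda p:p[0]+p[1]*(side[:,0]-k[0])+p[2]*(side[:,2]-z0)-side[:,1],[k[1],0,0],loss="soft_l1",f_scale=.001)
    print(name,len(P),"face y(caddy) at zlow",r.x[0].round(4),"->mid",(r.x[0]+.005).round(4),"yawslope",r.x[1].round(3),"tilt",r.x[2].round(3),"x range",np.percentile(P[:,0],[1,99]).round(4),"z range",np.percentile(P[:,2],[1,99]).round(4))
print("tcp caddy",((T[:2]-C)@Rm.T).round(4),T[2])
face(T[:2],T[2]-.075,T[2]+.02,hw,"held")
face(C+Rm.T@np.array([0,.024]),.075,.13,.075,"stored")
E
python3 m4.py pics/scene1.npz .0575 a; echo top; python3 m4.py pics/top1.npz .0575 b
```

```text
tcp caddy [-0.002  -0.0723] 0.31365016141467633
held 701 face y(caddy) at zlow -0.0767 ->mid -0.0717 yawslope 0.002 tilt -0.007 x range [-0.0601  0.0523] z range [0.2553 0.3332]
stored 497 face y(caddy) at zlow 0.019 ->mid 0.024 yawslope 0.002 tilt -0.035 x range [-0.0726  0.0747] z range [0.0761 0.1176]
top
tcp caddy [-0.002  -0.0723] 0.31365016141467633
held few 10
stored 212 face y(caddy) at zlow 0.0261 ->mid 0.0311 yawslope -0.009 tilt -0.087 x range [-0.0409  0.0753] z range [0.0767 0.1205]
```

Request:
{"op": "carry_out", "data": {
  "plan": [
    [[0.001, 0, -0.025, -0.002, -0.002, -0.001, 0], [0.002, 0, -0.055, -0.004, -0.004, -0.002, 0], [0.003, 0, -0.085, -0.007, -0.007, -0.004, 0], [0.003, 0, -0.115, -0.007, -0.007, -0.004, 0], [0.003, 0, -0.14, -0.007, -0.007, -0.004, 0]]
  ]
}}

```text
time_s: 7.7
eef_pos: [0.5179, -0.325, 0.1715]
eef_rot: [-0.0, 0.998, 0.063, -0.0]
wrist_force: [0.1, -0.0, -1.5]
opening: 0.112
grasp_force: 61.3
```

Request:
{"op": "carry_out", "data": {
  "plan": [
    [[0, 0, -0.012, 0, 0, 0, 0], [0, 0, -0.024, 0, 0, 0, 0], [0, 0, -0.034, 0, 0, 0, 0], [0, 0, -0.042, 0, 0, 0, 0], [0, 0, -0.05, 0, 0, 0, 0]]
  ]
}}

```text
time_s: 8.12
eef_pos: [0.5189, -0.3267, 0.1239]
eef_rot: [0.001, 0.998, 0.062, 0.001]
wrist_force: [0.4, -0.8, -1.4]
opening: 0.106
grasp_force: 61.1
```

Request:
{"op": "carry_out", "data": {
  "plan": [
    [[0, 0, -0.004, 0, 0, 0, 0], [0, 0, -0.008, 0, 0, 0, 0], [0, 0, -0.012, 0, 0, 0, 0], [0, 0, -0.016, 0, 0, 0, 0], [0, 0, -0.02, 0, 0, 0, 0]]
  ]
}}

```text
time_s: 8.53
eef_pos: [0.5185, -0.3264, 0.1034]
eef_rot: [0.0, 0.998, 0.062, 0.0]
wrist_force: [0.5, 0.0, -1.5]
opening: 0.109
grasp_force: 61.1
```

```bash
python3 g.py .5173 -.3246 .074 -1.444 0
```

```text
t 8.53 open 0.109 gf 61.1 F [ 0.5  0.  -1.5]
D [-0.0012  0.0018 -0.0294] r [0.0005 0.0007 0.002 ] |r| 0.002 calls 1 per call [-0.0012  0.0018 -0.0294] [0.0005 0.0007 0.002 ]
```

Request:
{"op": "carry_out", "data": {
  "plan": [
    [[0, 0.001, -0.005, 0, 0, 0, 0], [0, 0.001, -0.01, 0, 0, 0, 0], [0, 0.001, -0.015, 0, 0, 0, 0], [0, 0.001, -0.019, 0, 0, 0, 0], [0, 0.001, -0.023, 0, 0, 0, 0]]
  ]
}}

```text
time_s: 8.95
eef_pos: [0.5181, -0.325, 0.0797]
eef_rot: [-0.0, 0.998, 0.062, -0.0]
wrist_force: [0.2, -0.1, -1.1]
opening: 0.109
grasp_force: 61.1
```

Request:
{"op": "carry_out", "data": {
  "plan": [
    [[0, 0, -0.001, 0, 0, 0, 0], [0, 0, -0.002, 0, 0, 0, 0], [0, 0, -0.003, 0, 0, 0, 0], [0, 0, -0.004, 0, 0, 0, 0], [0, 0, -0.004, 0, 0, 0, 0]]
  ]
}}

```text
time_s: 9.37
eef_pos: [0.5183, -0.3251, 0.0763]
eef_rot: [0.0, 0.998, 0.062, 0.0]
wrist_force: [0.3, 0.6, -1.3]
opening: 0.105
grasp_force: 61.1
```

```bash
python3 g.py .5173 -.3246 .074 -1.444 0; python3 -c "
from h import *
shot('scene','scene2.png')"; sed -i 's/T\[2\]-.075/max(T[2]-.075,float(sys.argv[4]) if len(sys.argv)>4 else 0)/' m4.py; python3 m4.py pics/scene2.npz .0575 a .075
```

```text
t 9.37 open 0.105 gf 61.1 F [ 0.3  0.6 -1.3]
D [-0.001   0.0005 -0.0023] r [0.     0.0002 0.002 ] |r| 0.002 calls 1 per call [-0.001   0.0005 -0.0023] [0.     0.0002 0.002 ]
tcp caddy [ 0.0009 -0.0727] 0.07638356784800833
held 106 face y(caddy) at zlow -0.0783 ->mid -0.0733 yawslope -0.012 tilt -0.046 x range [-0.0572  0.0558] z range [0.0753 0.096 ]
stored 446 face y(caddy) at zlow 0.0192 ->mid 0.0242 yawslope 0.006 tilt -0.035 x range [-0.073   0.0687] z range [0.0756 0.1173]
```

No contact yet. I keep going down in small steps until I feel the rails.

Request:
{"op": "carry_out", "data": {
  "plan": [
    [[0, 0, -0.0005, 0, 0, 0, 0], [0, 0, -0.001, 0, 0, 0, 0], [0, 0, -0.0015, 0, 0, 0, 0], [0, 0, -0.002, 0, 0, 0, 0], [0, 0, -0.002, 0, 0, 0, 0]]
  ]
}}

```text
time_s: 9.83
eef_pos: [0.5184, -0.3254, 0.0753]
eef_rot: [0.0, 0.998, 0.062, 0.0]
wrist_force: [-3.0, 0.3, 5.6]
opening: 0.105
grasp_force: 62.3
```

Request:
{"op": "carry_out", "data": {
  "plan": [
    [[0, 0, -0.0005, 0, 0, 0, 0], [0, 0, -0.001, 0, 0, 0, 0], [0, 0, -0.0015, 0, 0, 0, 0], [0, 0, -0.002, 0, 0, 0, 0], [0, 0, -0.002, 0, 0, 0, 0]]
  ]
}}

```text
time_s: 10.25
eef_pos: [0.5185, -0.3257, 0.0753]
eef_rot: [0.001, 0.998, 0.062, 0.0]
wrist_force: [-8.2, 4.3, 18.7]
opening: 0.107
grasp_force: 64.1
```

Request:
{"op": "carry_out", "data": {
  "plan": [
    [[0, 0, 0.001, 0, 0, 0, 0], [0, 0, 0.002, 0, 0, 0, 0], [0, 0, 0.002, 0, 0, 0, 0.15], [0, 0, 0.002, 0, 0, 0, 0.2], [0, 0, 0.002, 0, 0, 0, 0.3]]
  ]
}}

```text
time_s: 10.67
eef_pos: [0.5182, -0.3251, 0.074]
eef_rot: [-0.0, 0.998, 0.062, 0.0]
wrist_force: [0.4, -0.7, 0.2]
opening: 0.296
grasp_force: 0.0
```

Request:
{"op": "carry_out", "data": {
  "plan": [
    [[0, 0, 0, 0, 0, 0, 0.33], [0, 0, 0, 0, 0, 0, 0.33], [0, 0, 0.015, 0, 0, 0, 0.33], [0, 0, 0.03, 0, 0, 0, 0.33], [0, 0, 0.05, 0, 0, 0, 0.33]]
  ]
}}

```text
time_s: 11.08
eef_pos: [0.5174, -0.3244, 0.1233]
eef_rot: [-0.001, 0.998, 0.062, -0.001]
wrist_force: [0.5, -0.4, -0.7]
opening: 0.333
grasp_force: 0.0
```

Request:
{"op": "carry_out", "data": {
  "plan": [
    [[0, 0, 0.035, 0, 0, 0, 0.4], [0, 0, 0.07, 0, 0, 0, 0.5], [0, 0, 0.1, 0, 0, 0, 0.5], [0, 0, 0.12, 0, 0, 0, 0.5], [0, 0, 0.12, 0, 0, 0, 0.5]]
  ]
}}

```text
time_s: 11.5
eef_pos: [0.5204, -0.327, 0.2505]
eef_rot: [0.004, 0.998, 0.062, 0.003]
wrist_force: [-0.4, -0.4, 1.2]
opening: 0.497
grasp_force: 0.0
```

```bash
python3 g.py .5216 .0773 .164 .278 .4;python3 -c "
from h import *
shot('scene','scene3.png')
a=cv2.imread('pics/scene3.png');cv2.imwrite('pics/s3c.png',cv2.resize(a[120:350,270:510],(626,600)))"; sed 's/^face(T.*/face(C+Rm.T@np.array([0,-.072]),.075,.13,.0575,"small")/' m4.py > m5.py; python3 m5.py pics/scene3.npz .0575 a
```

```text
t 11.5 open 0.497 gf 0.0 F [-0.4 -0.4  1.2]
D [ 0.0012  0.4043 -0.0865] r [-0.2512 -0.3674  1.698 ] |r| 1.755 calls 3.0 per call [ 0.0004  0.1348 -0.0288] [-0.0837 -0.1225  0.566 ]
tcp caddy [ 0.002  -0.0739] 0.24751798459671534
small 316 face y(caddy) at zlow -0.077 ->mid -0.072 yawslope -0.005 tilt -0.04 x range [-0.0572  0.0561] z range [0.0752 0.1069]
stored 499 face y(caddy) at zlow 0.019 ->mid 0.024 yawslope 0.001 tilt -0.03 x range [-0.0731  0.0741] z range [0.0757 0.1166]
```

View pics/s3c.png

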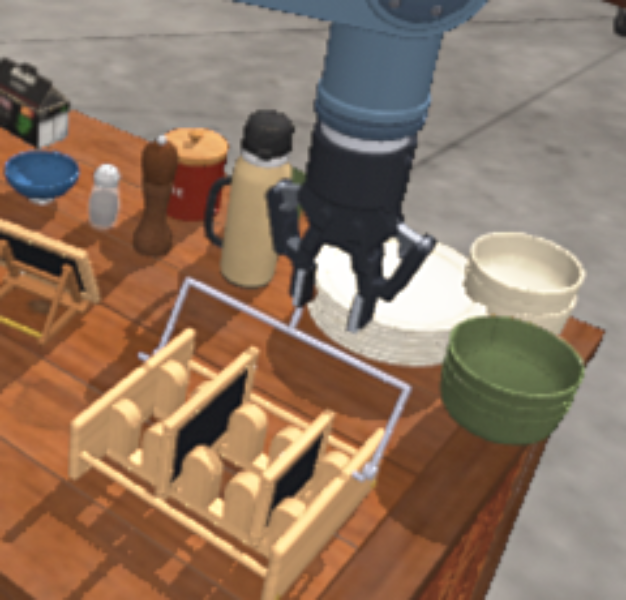

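Small slate is seated in slot3 (crop ~(295,470)), with its top 9.7 mm below the stored one as expected. Next, the large slate.

Request:
{"op": "carry_out", "data": {
  "plan": [
    [[0, 0.02, 0, -0.0126, -0.0184, 0.085, 0.5], [0, 0.04, 0, -0.025, -0.037, 0.17, 0.5], [0, 0.06, 0, -0.038, -0.055, 0.255, 0.5], [0, 0.08, 0, -0.05, -0.0735, 0.34, 0.5], [0, 0.101, 0, -0.0628, -0.0919, 0.4245, 0.5]]
  ]
}}

```text
time_s: 11.97
eef_pos: [0.5173, -0.2227, 0.2422]
eef_rot: [0.033, 0.961, 0.273, 0.043]
wrist_force: [0.1, 0.3, 0.1]
opening: 0.502
grasp_force: 0.0
```

Request:
{"op": "carry_out", "data": {
  "plan": [
    [[0, 0.02, 0, -0.0126, -0.0184, 0.085, 0.5], [0, 0.04, 0, -0.025, -0.037, 0.17, 0.5], [0, 0.06, 0, -0.038, -0.055, 0.255, 0.5], [0, 0.08, 0, -0.05, -0.0735, 0.34, 0.5], [0, 0.101, 0, -0.0628, -0.0919, 0.4245, 0.5]]
  ]
}}

```text
time_s: 12.38
eef_pos: [0.5173, -0.1218, 0.2423]
eef_rot: [0.065, 0.877, 0.468, 0.085]
wrist_force: [0.4, 0.8, 1.2]
opening: 0.495
grasp_force: 0.0
```

Request:
{"op": "carry_out", "data": {
  "plan": [
    [[0, 0.02, -0.008, -0.0126, -0.0184, 0.085, 0.5], [0, 0.04, -0.016, -0.025, -0.037, 0.17, 0.5], [0, 0.06, -0.024, -0.038, -0.055, 0.255, 0.5], [0, 0.08, -0.034, -0.05, -0.0735, 0.34, 0.5], [0, 0.101, -0.043, -0.0628, -0.0919, 0.4245, 0.5]]
  ]
}}

```text
time_s: 12.8
eef_pos: [0.517, -0.0209, 0.1991]
eef_rot: [0.094, 0.751, 0.641, 0.122]
wrist_force: [0.4, 1.1, -1.3]
opening: 0.5
grasp_force: 0.0
```

Request:
{"op": "carry_out", "data": {
  "plan": [
    [[0, 0.02, -0.008, -0.0126, -0.0184, 0.085, 0.5], [0, 0.04, -0.016, -0.025, -0.037, 0.17, 0.5], [0, 0.06, -0.024, -0.038, -0.055, 0.255, 0.5], [0, 0.08, -0.034, -0.05, -0.0735, 0.34, 0.5], [0, 0.101, -0.043, -0.0628, -0.0919, 0.4245, 0.5]]
  ]
}}

```text
time_s: 13.22
eef_pos: [0.5168, 0.0799, 0.1561]
eef_rot: [0.119, 0.59, 0.784, 0.153]
wrist_force: [-0.2, 0.3, -0.5]
opening: 0.5
grasp_force: 0.0
```

Request:
{"op": "carry_out", "data": {
  "plan": [
    [[0, 0, 0, 0, 0, 0, 0.5], [0, 0, 0, 0, 0, 0, 0.5], [0, 0, 0, 0, 0, 0, 0.5], [0, 0, 0, 0, 0, 0, 0.5], [0, 0, 0, 0, 0, 0, 0.5]]
  ]
}}

```text
time_s: 13.63
eef_pos: [0.5188, 0.0781, 0.1588]
eef_rot: [0.12, 0.592, 0.782, 0.154]
wrist_force: [-0.5, -0.6, 0.8]
opening: 0.498
grasp_force: 0.0
```

```bash
python3 g.py .5553 .0869 .081 .278 .4
```

```text
t 13.63 open 0.498 gf 0.0 F [-0.5 -0.6  0.8]
D [ 0.0365  0.0088 -0.0778] r [ 0.0075 -0.0047  0.0043] |r| 0.01 calls 1 per call [ 0.0365  0.0088 -0.0778] [ 0.0075 -0.0047  0.0043]
```

Request:
{"op": "carry_out", "data": {
  "plan": [
    [[0.006, 0.002, -0.012, 0.004, -0.002, 0.002, 0.5], [0.012, 0.003, -0.024, 0.0075, -0.005, 0.004, 0.5], [0.018, 0.004, -0.036, 0.0075, -0.005, 0.004, 0.5], [0.024, 0.006, -0.047, 0.0075, -0.005, 0.004, 0.5], [0.029, 0.007, -0.057, 0.0075, -0.005, 0.004, 0.5]]
  ]
}}

```text
time_s: 14.05
eef_pos: [0.548, 0.0852, 0.1011]
eef_rot: [0.12, 0.59, 0.782, 0.159]
wrist_force: [-0.1, 0.1, -0.7]
opening: 0.504
grasp_force: 0.0
```

Request:
{"op": "carry_out", "data": {
  "plan": [
    [[0.003, 0.001, -0.006, 0, 0, 0, 0.5], [0.006, 0.002, -0.012, 0, 0, 0, 0.5], [0.01, 0.003, -0.02, 0, 0, 0, 0.5], [0.01, 0.003, -0.02, 0, 0, 0, 0.5], [0.01, 0.003, -0.02, 0, 0, 0, 0.3]]
  ]
}}

```text
time_s: 14.47
eef_pos: [0.5572, 0.0888, 0.0812]
eef_rot: [0.119, 0.59, 0.783, 0.158]
wrist_force: [-0.7, -0.8, 0.8]
opening: 0.371
grasp_force: 0.0
```

Request:
{"op": "carry_out", "data": {
  "plan": [
    [[0, 0, 0, 0, 0, 0, 0.25], [0, 0, 0, 0, 0, 0, 0.2], [0, 0, 0, 0, 0, 0, 0.15], [0, 0, 0, 0, 0, 0, 0.1], [0, 0, 0, 0, 0, 0, 0]]
  ]
}}

```text
time_s: 14.88
eef_pos: [0.5587, 0.0888, 0.0828]
eef_rot: [0.121, 0.59, 0.782, 0.16]
wrist_force: [2.6, 1.2, 3.7]
opening: 0.105
grasp_force: 58.8
```

Request:
{"op": "carry_out", "data": {
  "plan": [
    [[0, 0, 0, 0, 0, 0, 0], [0, 0, 0, 0, 0, 0, 0], [0, 0, 0, 0, 0, 0, 0], [0, 0, 0, 0, 0, 0, 0], [0, 0, 0, 0, 0, 0, 0]]
  ]
}}

```text
time_s: 15.3
eef_pos: [0.5587, 0.0888, 0.0827]
eef_rot: [0.121, 0.59, 0.782, 0.159]
wrist_force: [2.4, 1.4, 5.2]
opening: 0.105
grasp_force: 59.2
```

```bash
python3 g.py .5553 .0869 .081 .278 .4
```

```text
t 15.3 open 0.105 gf 59.2 F [2.4 1.4 5.2]
D [-0.0034 -0.0019 -0.0017] r [ 0.      0.0028 -0.0011] |r| 0.003 calls 1 per call [-0.0034 -0.0019 -0.0017] [ 0.      0.0028 -0.0011]
```

Gripped. Now I lift along the slate's plane (−0.374, −0.107, 0.921), then straight up.

Request:
{"op": "carry_out", "data": {
  "plan": [
    [[-0.004, -0.001, 0.009, 0, 0, 0, 0], [-0.0075, -0.002, 0.018, 0, 0, 0, 0], [-0.011, -0.003, 0.028, 0, 0, 0, 0], [-0.015, -0.004, 0.037, 0, 0, 0, 0], [-0.019, -0.005, 0.046, 0, 0, 0, 0]]
  ]
}}

```text
time_s: 15.72
eef_pos: [0.5392, 0.0837, 0.1284]
eef_rot: [0.12, 0.59, 0.782, 0.159]
wrist_force: [7.7, 3.2, -2.7]
opening: 0.105
grasp_force: 60.4
```

Request:
{"op": "carry_out", "data": {
  "plan": [
    [[-0.006, -0.0015, 0.014, 0, 0, 0, 0], [-0.011, -0.003, 0.028, 0, 0, 0, 0], [-0.018, -0.005, 0.044, 0, 0, 0, 0], [-0.024, -0.007, 0.06, 0, 0, 0, 0], [-0.028, -0.008, 0.08, 0, 0, 0, 0]]
  ]
}}

```text
time_s: 16.13
eef_pos: [0.5077, 0.076, 0.2057]
eef_rot: [0.117, 0.59, 0.783, 0.157]
wrist_force: [0.9, 0.3, -1.7]
opening: 0.101
grasp_force: 61.3
```

Request:
{"op": "carry_out", "data": {
  "plan": [
    [[0, 0, 0.02, 0, 0, 0, 0], [0, 0, 0.05, 0, 0, 0, 0], [0, 0, 0.08, 0, 0, 0, 0], [0, 0, 0.1, 0, 0, 0, 0], [0, 0, 0.1, 0, 0, 0, 0]]
  ]
}}

```text
time_s: 16.55
eef_pos: [0.5117, 0.0755, 0.312]
eef_rot: [0.122, 0.589, 0.783, 0.16]
wrist_force: [1.1, -0.1, -0.7]
opening: 0.104
grasp_force: 61.2
```

```bash
python3 g.py .4991 -.1818 .30 1.698 0
```

```text
t 16.55 open 0.104 gf 61.2 F [ 1.1 -0.1 -0.7]
D [-0.0126 -0.2573 -0.012 ] r [-0.3664  0.245   1.397 ] |r| 1.465 calls 3.0 per call [-0.0042 -0.0858 -0.004 ] [-0.1221  0.0817  0.4657]
```

Request:
{"op": "carry_out", "data": {
  "plan": [
    [[-0.001, -0.013, -0.001, -0.018, 0.012, 0.07, 0], [-0.001, -0.026, -0.001, -0.036, 0.024, 0.14, 0], [-0.002, -0.039, -0.002, -0.055, 0.037, 0.21, 0], [-0.003, -0.052, -0.002, -0.073, 0.049, 0.28, 0], [-0.003, -0.0643, -0.003, -0.0916, 0.0613, 0.3492, 0]]
  ]
}}

```text
time_s: 16.97
eef_pos: [0.5057, 0.0111, 0.302]
eef_rot: [0.09, 0.442, 0.884, 0.122]
wrist_force: [0.3, 0.4, -1.8]
opening: 0.105
grasp_force: 61.1
```

Request:
{"op": "carry_out", "data": {
  "plan": [
    [[-0.001, -0.013, -0.001, -0.018, 0.012, 0.07, 0], [-0.001, -0.026, -0.001, -0.036, 0.024, 0.14, 0], [-0.002, -0.039, -0.002, -0.055, 0.037, 0.21, 0], [-0.003, -0.052, -0.002, -0.073, 0.049, 0.28, 0], [-0.003, -0.0643, -0.003, -0.0916, 0.0613, 0.3492, 0]]
  ]
}}

```text
time_s: 17.38
eef_pos: [0.5028, -0.0532, 0.299]
eef_rot: [0.061, 0.281, 0.954, 0.083]
wrist_force: [1.2, -0.3, -1.1]
opening: 0.104
grasp_force: 61.1
```

Request:
{"op": "carry_out", "data": {
  "plan": [
    [[-0.001, -0.013, -0.001, -0.018, 0.012, 0.07, 0], [-0.001, -0.026, -0.001, -0.036, 0.024, 0.14, 0], [-0.002, -0.039, -0.002, -0.055, 0.037, 0.21, 0], [-0.003, -0.052, -0.002, -0.073, 0.049, 0.28, 0], [-0.003, -0.0643, -0.003, -0.0916, 0.0613, 0.3492, 0]]
  ]
}}

```text
time_s: 17.8
eef_pos: [0.4999, -0.1174, 0.296]
eef_rot: [0.029, 0.11, 0.993, 0.041]
wrist_force: [0.1, 0.6, -0.9]
opening: 0.104
grasp_force: 61.1
```

Request:
{"op": "carry_out", "data": {
  "plan": [
    [[-0.001, -0.013, -0.001, -0.018, 0.012, 0.07, 0], [-0.001, -0.026, -0.001, -0.036, 0.024, 0.14, 0], [-0.002, -0.039, -0.002, -0.055, 0.037, 0.21, 0], [-0.003, -0.052, -0.002, -0.073, 0.049, 0.28, 0], [-0.003, -0.0643, -0.003, -0.0916, 0.0613, 0.3492, 0]]
  ]
}}

```text
time_s: 18.22
eef_pos: [0.4969, -0.1815, 0.293]
eef_rot: [-0.004, -0.065, 0.998, -0.002]
wrist_force: [0.4, 0.1, -1.2]
opening: 0.104
grasp_force: 61.1
```

Request:
{"op": "carry_out", "data": {
  "plan": [
    [[0, 0, 0, 0, 0, 0, 0], [0, 0, 0, 0, 0, 0, 0], [0, 0, 0, 0, 0, 0, 0], [0, 0, 0, 0, 0, 0, 0], [0, 0, 0, 0, 0, 0, 0]]
  ]
}}

```text
time_s: 18.63
eef_pos: [0.4981, -0.1807, 0.2951]
eef_rot: [-0.001, -0.063, 0.998, -0.003]
wrist_force: [0.5, -0.6, -1.2]
opening: 0.107
grasp_force: 61.2
```

```bash
python3 g.py .4991 -.1818 .30 1.698 0;python3 -c "
from h import *
shot('scene','scene4.png')"; python3 m4.py pics/scene4.npz .075 a
```

```text
t 18.63 open 0.107 gf 61.2 F [ 0.5 -0.6 -1.2]
D [ 0.001  -0.0011  0.0049] r [ 0.0056 -0.0025  0.002 ] |r| 0.006 calls 1 per call [ 0.001  -0.0011  0.0049] [ 0.0056 -0.0025  0.002 ]
tcp caddy [-0.0008  0.0731] 0.2952697383120496
held 1130 face y(caddy) at zlow 0.0686 ->mid 0.0736 yawslope -0.0 tilt 0.002 x range [-0.0759  0.0712] z range [0.2255 0.3134]
stored 496 face y(caddy) at zlow 0.019 ->mid 0.024 yawslope 0.003 tilt -0.033 x range [-0.0731  0.0746] z range [0.0755 0.117 ]
```

Request:
{"op": "carry_out", "data": {
  "plan": [
    [[0.001, -0.001, -0.02, 0.003, -0.001, 0.001, 0], [0.001, -0.001, -0.045, 0.006, -0.002, 0.002, 0], [0.001, -0.001, -0.07, 0.006, -0.002, 0.002, 0], [0.001, -0.001, -0.095, 0.006, -0.002, 0.002, 0], [0.001, -0.001, -0.12, 0.006, -0.002, 0.002, 0]]
  ]
}}

```text
time_s: 19.1
eef_pos: [0.4992, -0.1821, 0.1745]
eef_rot: [0.0, -0.064, 0.998, -0.0]
wrist_force: [1.5, 0.0, -1.2]
opening: 0.103
grasp_force: 61.2
```

Request:
{"op": "carry_out", "data": {
  "plan": [
    [[0, 0, -0.012, 0, 0, 0, 0], [0, 0, -0.024, 0, 0, 0, 0], [0, 0, -0.034, 0, 0, 0, 0], [0, 0, -0.042, 0, 0, 0, 0], [0, 0, -0.05, 0, 0, 0, 0]]
  ]
}}

```text
time_s: 19.52
eef_pos: [0.4999, -0.1827, 0.1255]
eef_rot: [0.0, -0.064, 0.998, -0.0]
wrist_force: [-0.3, -0.7, -0.5]
opening: 0.104
grasp_force: 61.2
```

Request:
{"op": "carry_out", "data": {
  "plan": [
    [[0, 0, -0.004, 0, 0, 0, 0], [0, 0, -0.008, 0, 0, 0, 0], [0, 0, -0.012, 0, 0, 0, 0], [0, 0, -0.016, 0, 0, 0, 0], [0, 0, -0.02, 0, 0, 0, 0]]
  ]
}}

```text
time_s: 19.93
eef_pos: [0.4995, -0.1825, 0.1053]
eef_rot: [0.0, -0.064, 0.998, -0.0]
wrist_force: [-0.0, 1.0, -2.4]
opening: 0.108
grasp_force: 61.2
```

```bash
python3 g.py .4991 -.1818 .087 1.698 0
```

```text
t 19.93 open 0.108 gf 61.2 F [-0.   1.  -2.4]
D [-0.0004  0.0007 -0.0183] r [ 0.0005  0.0002 -0.0004] |r| 0.001 calls 1 per call [-0.0004  0.0007 -0.0183] [ 0.0005  0.0002 -0.0004]
```

Request:
{"op": "carry_out", "data": {
  "plan": [
    [[0, 0.0005, -0.004, 0, 0, 0, 0], [0, 0.0005, -0.008, 0, 0, 0, 0], [0, 0.0005, -0.011, 0, 0, 0, 0], [0, 0.0005, -0.014, 0, 0, 0, 0], [0, 0.0005, -0.016, 0, 0, 0, 0]]
  ]
}}

```text
time_s: 20.35
eef_pos: [0.4991, -0.1817, 0.0889]
eef_rot: [-0.0, -0.064, 0.998, 0.0]
wrist_force: [0.7, 0.5, -1.5]
opening: 0.106
grasp_force: 61.2
```

Request:
{"op": "carry_out", "data": {
  "plan": [
    [[0, 0, -0.0005, 0, 0, 0, 0], [0, 0, -0.001, 0, 0, 0, 0], [0, 0, -0.0015, 0, 0, 0, 0], [0, 0, -0.002, 0, 0, 0, 0], [0, 0, -0.002, 0, 0, 0, 0]]
  ]
}}

```text
time_s: 20.77
eef_pos: [0.4993, -0.1818, 0.0873]
eef_rot: [-0.0, -0.064, 0.998, -0.0]
wrist_force: [0.8, -0.3, -1.3]
opening: 0.104
grasp_force: 61.2
```

Request:
{"op": "carry_out", "data": {
  "plan": [
    [[0, 0, -0.0005, 0, 0, 0, 0], [0, 0, -0.001, 0, 0, 0, 0], [0, 0, -0.0015, 0, 0, 0, 0], [0, 0, -0.0015, 0, 0, 0, 0], [0, 0, -0.0015, 0, 0, 0, 0]]
  ]
}}

```text
time_s: 21.18
eef_pos: [0.4994, -0.182, 0.0866]
eef_rot: [-0.0, -0.064, 0.998, -0.0]
wrist_force: [-2.2, 0.9, 5.8]
opening: 0.105
grasp_force: 62.3
```

Request:
{"op": "carry_out", "data": {
  "plan": [
    [[0, 0, 0.0005, 0, 0, 0, 0], [0, 0, 0.0005, 0, 0, 0, 0.12], [0, 0, 0.0005, 0, 0, 0, 0.17], [0, 0, 0.0005, 0, 0, 0, 0.22], [0, 0, 0.0005, 0, 0, 0, 0.3]]
  ]
}}

```text
time_s: 21.6
eef_pos: [0.4992, -0.1818, 0.0862]
eef_rot: [-0.0, -0.064, 0.998, 0.0]
wrist_force: [0.1, 0.2, 0.1]
opening: 0.303
grasp_force: 0.0
```

Request:
{"op": "carry_out", "data": {
  "plan": [
    [[0, 0, 0, 0, 0, 0, 0.33], [0, 0, 0, 0, 0, 0, 0.33], [0, 0, 0.015, 0, 0, 0, 0.33], [0, 0, 0.03, 0, 0, 0, 0.33], [0, 0, 0.05, 0, 0, 0, 0.33]]
  ]
}}

```text
time_s: 22.02
eef_pos: [0.4983, -0.1813, 0.1356]
eef_rot: [-0.001, -0.064, 0.998, 0.001]
wrist_force: [-0.2, 0.3, 0.7]
opening: 0.327
grasp_force: 0.0
```

Request:
{"op": "carry_out", "data": {
  "plan": [
    [[0, 0, 0.035, 0, 0, 0, 0.4], [0, 0, 0.07, 0, 0, 0, 0.5], [0, 0, 0.1, 0, 0, 0, 0.5], [0, 0, 0.13, 0, 0, 0, 0.5], [0, 0, 0.13, 0, 0, 0, 0.5]]
  ]
}}

```text
time_s: 22.43
eef_pos: [0.5021, -0.1835, 0.2735]
eef_rot: [0.004, -0.064, 0.998, -0.003]
wrist_force: [1.5, -0.6, 0.4]
opening: 0.503
grasp_force: 0.0
```

```bash
cat > m6.py <<'E'
from h import *
from scipy.optimize import least_squares
import sys
C=np.array([.5082,-.2532]);c=.127;Rm=np.array([[np.cos(c),np.sin(c)],[-np.sin(c),np.cos(c)]])
g=np.array([.622,-.238,.178])
for n in("scene","top"):
    _,w=shot(n,n+sys.argv[1]+".png");p=w.reshape(-1,3)
    p=p[(np.linalg.norm(p-g,axis=1)<.02)]
    r=least_squares(lambda k:np.linalg.norm(p-k,axis=1)-.011,g,loss="soft_l1",f_scale=.001)
    q=Rm@(r.x[:2]-C); print(n,len(p),"knob",r.x.round(4),"caddy",q.round(4),"radius",np.hypot(q[0]-.055,r.x[2]-.06).round(4),"theta",(np.arctan2(95,-89)-np.arctan2(r.x[2]-.06,q[0]-.055)).round(3))
E
python3 m6.py 5; sed 's/^face(T.*/face(C+Rm.T@np.array([0,.072]),.09,.13,.075,"large");face(C+Rm.T@np.array([0,-.072]),.075,.13,.0575,"small")/' m4.py > m5.py; python3 m5.py pics/scene5.npz .0575 a; python3 -c "
import cv2
a=cv2.imread('pics/scene5.png');cv2.imwrite('pics/s5c.png',cv2.resize(a[120:350,270:510],(626,600)))"
```

```text
scene 66 knob [ 0.6252 -0.2403  0.1738] caddy [ 0.1177 -0.002 ] radius 0.13 theta 1.257
top 0 knob [ 0.622 -0.238  0.178] caddy [0.1148 0.0007] radius 0.1323 theta 1.222
tcp caddy [0.0007 0.0715] 0.2677323137975072
large 364 face y(caddy) at zlow 0.0674 ->mid 0.0724 yawslope 0.003 tilt -0.039 x range [-0.0743  0.0725] z range [0.0903 0.1169]
small 309 face y(caddy) at zlow -0.0766 ->mid -0.0716 yawslope -0.006 tilt -0.046 x range [-0.0574  0.0558] z range [0.0758 0.1067]
stored 493 face y(caddy) at zlow 0.0189 ->mid 0.0239 yawslope 0.001 tilt -0.032 x range [-0.0725  0.0747] z range [0.0755 0.1172]
```

View pics/s5c.png

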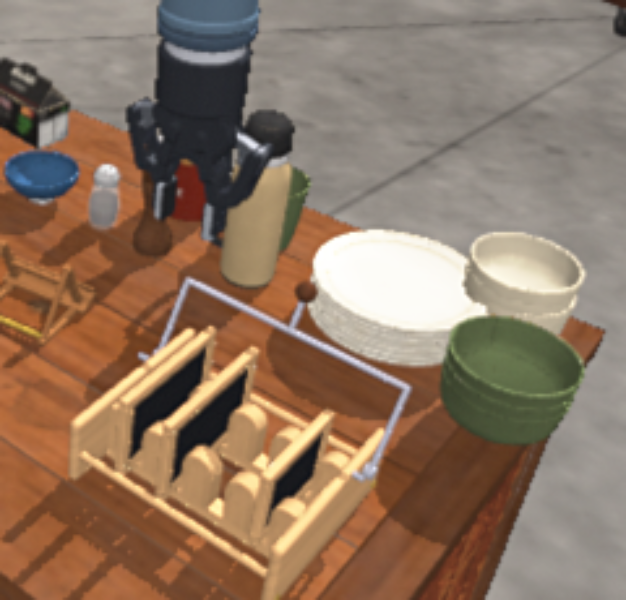

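Both slates are seated: large in slot0 at crop (170,395), small in slot3, with matching heights. The knob is at crop (306,291), bail angle about 1.25 rad. Now to the knob.

```bash
python3 g.py .6238 -.2384 .235 1.698 0
```

```text
t 22.53 open 0.498 gf 0.0 F [-1.2  0.7 -1.1]
D [ 0.1239 -0.0562 -0.0327] r [ 0.0019  0.0024 -0.0005] |r| 0.003 calls 1 per call [ 0.1239 -0.0562 -0.0327] [ 0.0019  0.0024 -0.0005]
```

Request:
{"op": "carry_out", "data": {
  "plan": [
    [[0.03, -0.014, 0, 0, 0, 0, 0.6], [0.06, -0.028, 0, 0, 0, 0, 0.6], [0.09, -0.042, -0.01, 0, 0, 0, 0.6], [0.11, -0.05, -0.022, 0, 0, 0, 0.6], [0.124, -0.056, -0.033, 0.002, 0.002, 0, 0.6]]
  ]
}}

```text
time_s: 22.95
eef_pos: [0.624, -0.2381, 0.2299]
eef_rot: [-0.002, -0.064, 0.998, 0.002]
wrist_force: [-0.7, -0.2, -0.3]
opening: 0.601
grasp_force: 0.0
```

Request:
{"op": "carry_out", "data": {
  "plan": [
    [[0, 0, 0, 0, 0, 0, 0.6], [0, 0, 0, 0, 0, 0, 0.6], [0, 0, 0, 0, 0, 0, 0.6], [0, 0, 0, 0, 0, 0, 0.6], [0, 0, 0, 0, 0, 0, 0.6]]
  ]
}}

```text
time_s: 23.37
eef_pos: [0.6229, -0.2376, 0.2344]
eef_rot: [-0.001, -0.064, 0.998, 0.001]
wrist_force: [0.3, -0.2, 0.4]
opening: 0.601
grasp_force: 0.0
```

```bash
python3 g.py .6238 -.2384 .157 1.698 0
```

```text
t 23.37 open 0.601 gf 0.0 F [ 0.3 -0.2  0.4]
D [ 0.0009 -0.0008 -0.0774] r [-0.0012 -0.0012 -0.0005] |r| 0.002 calls 1 per call [ 0.0009 -0.0008 -0.0774] [-0.0012 -0.0012 -0.0005]
```

Request:
{"op": "carry_out", "data": {
  "plan": [
    [[0, 0, -0.015, 0, 0, 0, 0.6], [0.001, -0.001, -0.032, 0, 0, 0, 0.6], [0.001, -0.001, -0.05, 0, 0, 0, 0.6], [0.001, -0.001, -0.065, 0, 0, 0, 0.6], [0.001, -0.001, -0.077, 0, 0, 0, 0.6]]
  ]
}}

```text
time_s: 23.78
eef_pos: [0.6237, -0.2385, 0.1559]
eef_rot: [-0.001, -0.064, 0.998, 0.001]
wrist_force: [-0.7, -0.0, -0.7]
opening: 0.602
grasp_force: 0.0
```

Request:
{"op": "carry_out", "data": {
  "plan": [
    [[0, 0, 0, 0, 0, 0, 0.5], [0, 0, 0, 0, 0, 0, 0.4], [0, 0, 0, 0, 0, 0, 0.3], [0, 0, 0, 0, 0, 0, 0.2], [0, 0, 0, 0, 0, 0, 0]]
  ]
}}

```text
time_s: 24.2
eef_pos: [0.6252, -0.2394, 0.1581]
eef_rot: [0.0, -0.064, 0.998, 0.0]
wrist_force: [0.7, -1.2, 2.2]
opening: 0.218
grasp_force: 58.5
```

Request:
{"op": "carry_out", "data": {
  "plan": [
    [[0, 0, 0, 0, 0, 0, 0], [0, 0, 0, 0, 0, 0, 0], [0, 0, 0, 0, 0, 0, 0], [0, 0, 0, 0, 0, 0, 0], [0, 0, 0, 0, 0, 0, 0]]
  ]
}}

```text
time_s: 24.62
eef_pos: [0.6255, -0.2393, 0.1579]
eef_rot: [0.0, -0.064, 0.998, 0.0]
wrist_force: [2.3, -0.3, 5.3]
opening: 0.221
grasp_force: 58.7
```

```bash
python3 g.py .6238 -.2384 .157 1.698 0
python3 - <<'E'
import numpy as np
# knob arc displacement from start theta to 0 in world
c=.127;th0=1.245;a0=np.arctan2(95,-89);P=lambda t:.1302*np.array([np.cos(a0-t),np.sin(a0-t)])
for t in np.linspace(th0,0,16):
    d=P(t)-P(th0);print(round(t,3),(d[0]*np.cos(c)).round(4),(d[0]*np.sin(c)).round(4),d[1].round(4))
E
```

```text
t 24.62 open 0.221 gf 58.7 F [ 2.3 -0.3  5.3]
D [-0.0017  0.0009 -0.0009] r [-0.0003  0.0009 -0.0005] |r| 0.001 calls 1 per call [-0.0017  0.0009 -0.0009] [-0.0003  0.0009 -0.0005]
1.245 0.0 0.0 0.0
1.162 -0.0096 -0.0012 0.0047
1.079 -0.0196 -0.0025 0.0086
0.996 -0.0299 -0.0038 0.0116
0.913 -0.0404 -0.0052 0.0138
0.83 -0.0511 -0.0065 0.0151
0.747 -0.0618 -0.0079 0.0155
0.664 -0.0725 -0.0093 0.0149
0.581 -0.0831 -0.0106 0.0135
0.498 -0.0936 -0.0119 0.0113
0.415 -0.1038 -0.0133 0.0081
0.332 -0.1138 -0.0145 0.0041
0.249 -0.1234 -0.0158 -0.0007
0.166 -0.1325 -0.0169 -0.0063
0.083 -0.1412 -0.018 -0.0127
0.0 -0.1493 -0.0191 -0.0197
```

Request:
{"op": "carry_out", "data": {
  "plan": [
    [[-0.0096, -0.0012, 0.0047, 0, 0, 0, 0], [-0.0196, -0.0025, 0.0086, 0, 0, 0, 0], [-0.0299, -0.0038, 0.0116, 0, 0, 0, 0], [-0.0404, -0.0052, 0.0138, 0, 0, 0, 0], [-0.0511, -0.0065, 0.0151, 0, 0, 0, 0]]
  ]
}}

```text
time_s: 25.03
eef_pos: [0.5719, -0.2459, 0.1713]
eef_rot: [-0.001, -0.064, 0.998, 0.001]
wrist_force: [2.8, -5.9, -2.1]
opening: 0.213
grasp_force: 58.4
```

Request:
{"op": "carry_out", "data": {
  "plan": [
    [[-0.0107, -0.0014, 0.0004, 0, 0, 0, 0], [-0.0214, -0.0028, -0.0002, 0, 0, 0, 0], [-0.032, -0.0041, -0.0016, 0, 0, 0, 0], [-0.0425, -0.0054, -0.0038, 0, 0, 0, 0], [-0.0527, -0.0068, -0.007, 0, 0, 0, 0]]
  ]
}}

```text
time_s: 25.45
eef_pos: [0.5177, -0.2512, 0.1631]
eef_rot: [-0.003, -0.064, 0.998, 0.002]
wrist_force: [-0.6, -0.1, -0.6]
opening: 0.004
grasp_force: 0.0
```

```bash
python3 g.py .4745 -.2575 .138 1.698 0
```

```text
t 25.45 open 0.004 gf 0.0 F [-0.6 -0.1 -0.6]
D [-0.0432 -0.0063 -0.0251] r [-0.0044 -0.0063 -0.0004] |r| 0.008 calls 1 per call [-0.0432 -0.0063 -0.0251] [-0.0044 -0.0063 -0.0004]
```

The knob slipped out of the fingers. I back up a little and find it again.

Request:
{"op": "carry_out", "data": {
  "plan": [
    [[0, 0, 0.02, 0, 0, 0, 0.0], [0, 0, 0.05, 0, 0, 0, 0], [0, 0, 0.08, 0, 0, 0, 0], [0, 0, 0.1, 0, 0, 0, 0.3], [0, 0, 0.1, 0, 0, 0, 0.6]]
  ]
}}

```text
time_s: 25.87
eef_pos: [0.5205, -0.2528, 0.2687]
eef_rot: [0.0, -0.064, 0.998, -0.001]
wrist_force: [-0.9, -0.2, 0.4]
opening: 0.279
grasp_force: 0.0
```

```bash
cat > m7.py <<'E'
from h import *
import sys
from scipy.optimize import least_squares
C=np.array([.5082,-.2532]);c=.127;Rm=np.array([[np.cos(c),np.sin(c)],[-np.sin(c),np.cos(c)]])
H=np.r_[C+Rm.T@[.055,0],.06]; a0=np.arctan2(95,-89)
_,w=shot("scene","scene"+sys.argv[1]+".png");p=w.reshape(-1,3);p=p[~np.isnan(p[:,0])]
q=np.column_stack([(p[:,:2]-C)@Rm.T,p[:,2]])
best=[]
for t in np.arange(-.1,1.75,.01):
    k=np.array([.055+.13*np.cos(a0-t),0,.06+.13*np.sin(a0-t)])
    d=np.linalg.norm(q-k,axis=1); best.append(((np.abs(d-.011)<.002).sum()-(d<.007).sum(),t,k))
best.sort(key=lambda b:-b[0]); print([(int(b[0]),round(b[1],2)) for b in best[:6]])
n,t,k=best[0]; s=q[np.linalg.norm(q-k,axis=1)<.016]
r=least_squares(lambda m:np.linalg.norm(s-m,axis=1)-.011,k,loss="soft_l1",f_scale=.001).x
print("knob caddy",r.round(4),"world",np.r_[C+Rm.T@r[:2],r[2]].round(4),"theta",(a0-np.arctan2(r[2]-.06,r[0]-.055)).round(3),"rad",np.hypot(r[2]-.06,r[0]-.055).round(4))
E
python3 m7.py 6;python3 -c "
import cv2
a=cv2.imread('pics/scene6.png');cv2.imwrite('pics/s6c.png',cv2.resize(a[120:350,270:510],(626,600)))"
```

```text
[(53, np.float64(0.87)), (50, np.float64(0.88)), (47, np.float64(0.86)), (45, np.float64(0.89)), (37, np.float64(0.85)), (27, np.float64(0.84))]
knob caddy [ 0.0704 -0.0017  0.1886] world [ 0.5782 -0.2459  0.1886] theta 0.872 rad 0.1296
```

View pics/s6c.png

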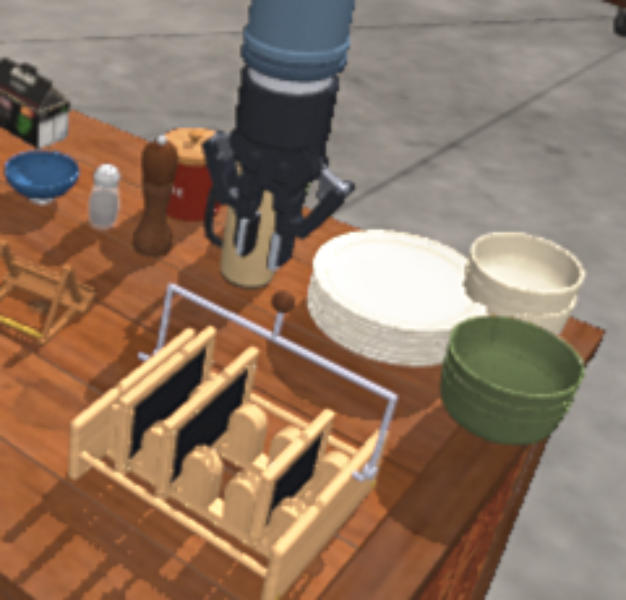

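The knob is now at crop (283,300), bail angle 0.87 rad, and the slates are undisturbed. The +z force and the narrow opening while gripping show the pads held it above its middle, so I'll grip about 6 mm deeper.

```bash
python3 g.py .5775 -.2459 .235 1.698 0
```

```text
t 25.92 open 0.358 gf 0.0 F [-0.5  0.7 -0.6]
D [ 0.0577  0.0064 -0.031 ] r [-0.0008 -0.0015 -0.0003] |r| 0.002 calls 1 per call [ 0.0577  0.0064 -0.031 ] [-0.0008 -0.0015 -0.0003]
```

Request:
{"op": "carry_out", "data": {
  "plan": [
    [[0.015, 0.002, 0, 0, 0, 0, 0.6], [0.03, 0.003, 0, 0, 0, 0, 0.6], [0.045, 0.005, 0, 0, 0, 0, 0.6], [0.0577, 0.0064, -0.015, 0, 0, 0, 0.6], [0.0577, 0.0064, -0.031, 0, 0, 0, 0.6]]
  ]
}}

```text
time_s: 26.33
eef_pos: [0.5785, -0.2449, 0.2314]
eef_rot: [-0.002, -0.064, 0.998, 0.002]
wrist_force: [-0.6, -0.2, -0.6]
opening: 0.601
grasp_force: 0.0
```

Request:
{"op": "carry_out", "data": {
  "plan": [
    [[0, 0, 0, 0, 0, 0, 0.6], [0, 0, -0.015, 0, 0, 0, 0.6], [0, 0, -0.035, 0, 0, 0, 0.6], [0, 0, -0.05, 0, 0, 0, 0.6], [0, 0, -0.06, 0, 0, 0, 0.6]]
  ]
}}

```text
time_s: 26.75
eef_pos: [0.5758, -0.2447, 0.1704]
eef_rot: [-0.003, -0.064, 0.998, 0.003]
wrist_force: [-0.1, 0.2, -0.3]
opening: 0.596
grasp_force: 0.0
```

Request:
{"op": "carry_out", "data": {
  "plan": [
    [[0, 0, -0.006, 0, 0, 0, 0.6], [0, 0, -0.0085, 0, 0, 0, 0.6], [0, 0, -0.0085, 0, 0, 0, 0.6], [0, 0, -0.0085, 0, 0, 0, 0.6], [0, 0, -0.0085, 0, 0, 0, 0.6]]
  ]
}}

```text
time_s: 27.17
eef_pos: [0.5786, -0.2461, 0.166]
eef_rot: [-0.0, -0.064, 0.998, 0.001]
wrist_force: [0.7, 0.4, 0.2]
opening: 0.602
grasp_force: 0.0
```

```bash
python3 g.py .5775 -.2459 .1655 1.698 0
```

```text
t 27.17 open 0.602 gf 0.0 F [0.7 0.4 0.2]
D [-0.0011  0.0002 -0.0005] r [-0.001  -0.001  -0.0004] |r| 0.001 calls 1 per call [-0.0011  0.0002 -0.0005] [-0.001  -0.001  -0.0004]
```

Request:
{"op": "carry_out", "data": {
  "plan": [
    [[-0.001, 0, 0, 0, 0, 0, 0.5], [-0.001, 0, 0, 0, 0, 0, 0.4], [-0.001, 0, 0, 0, 0, 0, 0.3], [-0.001, 0, 0, 0, 0, 0, 0.25], [-0.001, 0, 0, 0, 0, 0, 0.2]]
  ]
}}

```text
time_s: 27.58
eef_pos: [0.5774, -0.2455, 0.1655]
eef_rot: [-0.001, -0.064, 0.998, 0.001]
wrist_force: [0.8, 2.1, 3.8]
opening: 0.224
grasp_force: 58.4
```

Request:
{"op": "carry_out", "data": {
  "plan": [
    [[0, 0, 0, 0, 0, 0, 0.2], [0, 0, 0, 0, 0, 0, 0.2], [0, 0, 0, 0, 0, 0, 0.2], [0, 0, 0, 0, 0, 0, 0.2], [0, 0, 0, 0, 0, 0, 0.2]]
  ]
}}

```text
time_s: 28.0
eef_pos: [0.5775, -0.2455, 0.1654]
eef_rot: [-0.001, -0.064, 0.998, 0.001]
wrist_force: [-0.8, 2.6, 5.2]
opening: 0.219
grasp_force: 58.5
```

```bash
python3 - <<'E'
import numpy as np
c=.127;th0=.872;a0=np.arctan2(95,-89);P=lambda t:.130*np.array([np.cos(a0-t),np.sin(a0-t)])
T=np.linspace(th0,0,26)
for k in range(0,25,5):
    for i in range(1,6):
        d=P(T[k+i])-P(T[k]);print(round(T[k+i],3),(d[0]*np.cos(c)).round(4),(d[0]*np.sin(c)).round(4),d[1].round(4))
E
```

```text
0.837 -0.0045 -0.0006 0.0005
0.802 -0.009 -0.0011 0.0008
0.767 -0.0135 -0.0017 0.0009
0.732 -0.018 -0.0023 0.0009
0.698 -0.0224 -0.0029 0.0007
0.663 -0.0045 -0.0006 -0.0003
0.628 -0.009 -0.0011 -0.0008
0.593 -0.0134 -0.0017 -0.0015
0.558 -0.0178 -0.0023 -0.0023
0.523 -0.0222 -0.0028 -0.0032
0.488 -0.0044 -0.0006 -0.0011
0.453 -0.0087 -0.0011 -0.0024
0.419 -0.013 -0.0017 -0.0038
0.384 -0.0172 -0.0022 -0.0053
0.349 -0.0213 -0.0027 -0.0071
0.314 -0.0041 -0.0005 -0.0019
0.279 -0.0081 -0.001 -0.0039
0.244 -0.0121 -0.0015 -0.006
0.209 -0.016 -0.002 -0.0083
0.174 -0.0198 -0.0025 -0.0107
0.14 -0.0037 -0.0005 -0.0025
0.105 -0.0074 -0.0009 -0.0052
0.07 -0.0109 -0.0014 -0.008
0.035 -0.0143 -0.0018 -0.0109
0.0 -0.0177 -0.0023 -0.014
```

Request:
{"op": "carry_out", "data": {
  "plan": [
    [[-0.0045, -0.0006, 0.0005, 0, 0, 0, 0.2], [-0.009, -0.0011, 0.0008, 0, 0, 0, 0.2], [-0.0135, -0.0017, 0.0009, 0, 0, 0, 0.2], [-0.018, -0.0023, 0.0009, 0, 0, 0, 0.2], [-0.0224, -0.0029, 0.0007, 0, 0, 0, 0.2]]
  ]
}}

```text
time_s: 28.42
eef_pos: [0.5545, -0.2485, 0.1657]
eef_rot: [-0.001, -0.064, 0.998, 0.001]
wrist_force: [1.9, 4.4, 5.2]
opening: 0.22
grasp_force: 58.7
```

```bash
python3 g.py .5551 -.2484 .1655 1.698 0; python3 m7.py 7
```

```text
t 28.42 open 0.22 gf 58.7 F [1.9 4.4 5.2]
D [ 0.0006  0.0001 -0.0002] r [-0.002  -0.0017 -0.0005] |r| 0.003 calls 1 per call [ 0.0006  0.0001 -0.0002] [-0.002  -0.0017 -0.0005]
[(44, np.float64(0.7)), (43, np.float64(0.69)), (42, np.float64(0.71)), (36, np.float64(0.68)), (34, np.float64(0.72)), (27, np.float64(0.56))]
knob caddy [0.0472 0.0003 0.1892] world [ 0.555  -0.2469  0.1892] theta 0.693 rad 0.1294
```

The knob is following (0.69 rad). I continue.

Request:
{"op": "carry_out", "data": {
  "plan": [
    [[-0.0045, -0.0006, -0.0003, 0, 0, 0, 0.2], [-0.009, -0.0011, -0.0008, 0, 0, 0, 0.2], [-0.0134, -0.0017, -0.0015, 0, 0, 0, 0.2], [-0.0178, -0.0023, -0.0023, 0, 0, 0, 0.2], [-0.0222, -0.0028, -0.0032, 0, 0, 0, 0.2]]
  ]
}}

```text
time_s: 28.88
eef_pos: [0.5317, -0.2514, 0.1619]
eef_rot: [-0.002, -0.064, 0.998, 0.001]
wrist_force: [1.2, 2.6, 1.6]
opening: 0.22
grasp_force: 59.3
```

Request:
{"op": "carry_out", "data": {
  "plan": [
    [[-0.0044, -0.0006, -0.0011, 0, 0, 0, 0.2], [-0.0087, -0.0011, -0.0024, 0, 0, 0, 0.2], [-0.013, -0.0017, -0.0038, 0, 0, 0, 0.2], [-0.0172, -0.0022, -0.0053, 0, 0, 0, 0.2], [-0.0213, -0.0027, -0.0071, 0, 0, 0, 0.2]]
  ]
}}

```text
time_s: 29.3
eef_pos: [0.5103, -0.2547, 0.1548]
eef_rot: [-0.002, -0.064, 0.998, 0.001]
wrist_force: [-0.1, -0.6, -0.6]
opening: 0.194
grasp_force: 0.0
```

```bash
python3 m7.py 8
```

```text
[(25, np.float64(0.24)), (24, np.float64(0.26)), (24, np.float64(0.27)), (22, np.float64(0.23)), (22, np.float64(0.25)), (22, np.float64(0.28))]
knob caddy [-0.0075 -0.0012  0.1737] world [ 0.5009 -0.2553  0.1737] theta 0.25 rad 0.1298
```

Request:
{"op": "carry_out", "data": {
  "plan": [
    [[0.005, 0, 0.02, 0, 0, 0, 0.3], [0.01, 0, 0.05, 0, 0, 0, 0.3], [0.03, 0.003, 0.08, 0, 0, 0, 0.2], [0.045, 0.004, 0.1, 0, 0, 0, 0], [0.045, 0.004, 0.1, 0, 0, 0, 0]]
  ]
}}

```text
time_s: 29.77
eef_pos: [0.5601, -0.2517, 0.2609]
eef_rot: [0.003, -0.064, 0.998, -0.002]
wrist_force: [0.4, 0.6, 1.0]
opening: 0.003
grasp_force: 0.0
```

```bash
python3 m7.py 9;python3 -c "
import cv2
a=cv2.imread('pics/scene9.png');cv2.imwrite('pics/s9c.png',cv2.resize(a[120:350,270:510],(626,600)))"; python3 m5.py pics/scene9.npz .05 a
```

```text
[(57, np.float64(0.52)), (55, np.float64(0.51)), (49, np.float64(0.53)), (48, np.float64(0.5)), (41, np.float64(0.54)), (35, np.float64(0.49))]
knob caddy [ 0.0246 -0.0015  0.185 ] world [ 0.5328 -0.2516  0.185 ] theta 0.514 rad 0.1287
tcp caddy [ 0.0497 -0.0043] 0.257907363725561
large 347 face y(caddy) at zlow 0.0675 ->mid 0.0725 yawslope 0.0 tilt -0.048 x range [-0.0749  0.072 ] z range [0.0904 0.1174]
small 310 face y(caddy) at zlow -0.0768 ->mid -0.0718 yawslope -0.003 tilt -0.034 x range [-0.0566  0.0574] z range [0.0765 0.1069]
stored 479 face y(caddy) at zlow 0.019 ->mid 0.024 yawslope -0.001 tilt -0.033 x range [-0.0732  0.0728] z range [0.0757 0.1172]
```

View pics/s9c.png

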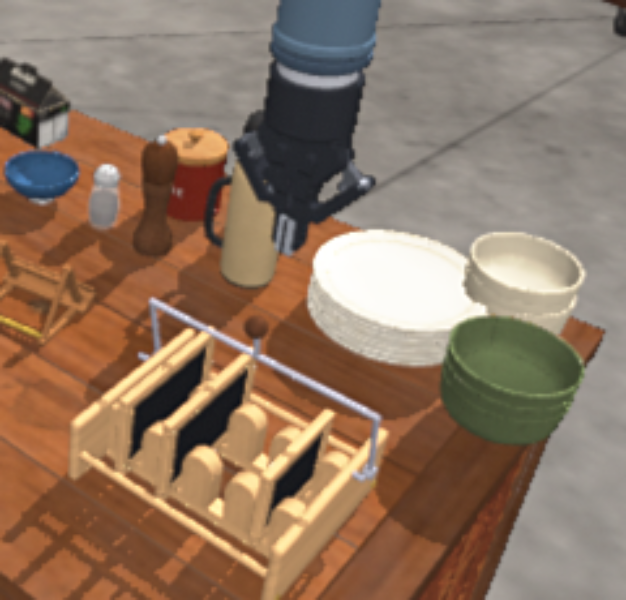

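The knob is at crop (257,327), 0.51 rad, and the slates are still seated. The grip keeps shedding the ball, so I'll push it home from behind with shut fingers.

```bash
python3 - <<'E'
import numpy as np
c=.127;a0=np.arctan2(95,-89);C=np.array([.5082,-.2532])
def W(t,off=.022):
    x=.055+.13*np.cos(a0-t)+off;y=-.001
    return np.r_[C+[x*np.cos(c)-y*np.sin(c),x*np.sin(c)+y*np.cos(c)],.06+.13*np.sin(a0-t)-.004]
print("pre",W(.514,.034).round(4))
T=np.linspace(.514,0,16);p=W(.514,.034)
for k in range(0,15,5):
    for i in range(1,6):print(round(T[k+i],3),(W(T[k+i])-p).round(4))
    p=W(T[k+5])
print(W(0).round(4))
E
python3 g.py .5659 -.2469 .1805 1.698 0
```

```text
pre [ 0.5661 -0.2468  0.1823]
0.48 [-0.0162 -0.0021 -0.0011]
0.445 [-0.0204 -0.0026 -0.0024]
0.411 [-0.0246 -0.0031 -0.0038]
0.377 [-0.0287 -0.0037 -0.0054]
0.343 [-0.0328 -0.0042 -0.0071]
0.308 [-0.004  -0.0005 -0.0018]
0.274 [-0.008  -0.001  -0.0038]
0.24 [-0.0119 -0.0015 -0.0059]
0.206 [-0.0157 -0.002  -0.0082]
0.171 [-0.0194 -0.0025 -0.0106]
0.137 [-0.0037 -0.0005 -0.0025]
0.103 [-0.0072 -0.0009 -0.0051]
0.069 [-0.0107 -0.0014 -0.0079]
0.034 [-0.0141 -0.0018 -0.0108]
0.0 [-0.0173 -0.0022 -0.0138]
[ 0.4965 -0.2557  0.1509]
t 29.82 open 0.002 gf 0.0 F [ 0.5 -0.8 -0.5]
D [ 0.0078  0.0043 -0.0774] r [ 0.0017  0.0018 -0.0012] |r| 0.003 calls 1 per call [ 0.0078  0.0043 -0.0774] [ 0.0017  0.0018 -0.0012]
```

Request:
{"op": "carry_out", "data": {
  "plan": [
    [[0.008, 0.004, 0, 0, 0, 0, 0], [0.008, 0.004, -0.02, 0, 0, 0, 0], [0.008, 0.004, -0.04, 0, 0, 0, 0], [0.008, 0.004, -0.06, 0, 0, 0, 0], [0.008, 0.004, -0.076, 0, 0, 0, 0]]
  ]
}}

```text
time_s: 30.23
eef_pos: [0.5623, -0.2449, 0.1753]
eef_rot: [-0.003, -0.064, 0.998, 0.003]
wrist_force: [0.1, 0.4, -1.0]
opening: 0.003
grasp_force: 0.0
```

Request:
{"op": "carry_out", "data": {
  "plan": [
    [[0, 0, 0, 0, 0, 0, 0], [0, 0, 0, 0, 0, 0, 0], [0, 0, 0, 0, 0, 0, 0], [0, 0, 0, 0, 0, 0, 0], [0, 0, 0, 0, 0, 0, 0]]
  ]
}}

```text
time_s: 30.65
eef_pos: [0.5648, -0.2465, 0.1806]
eef_rot: [-0.0, -0.064, 0.998, 0.0]
wrist_force: [0.3, 0.1, 0.6]
opening: -0.003
grasp_force: 0.0
```

Request:
{"op": "carry_out", "data": {
  "plan": [
    [[-0.0081, -0.001, -0.0005, 0, 0, 0, 0], [-0.0162, -0.0021, -0.0011, 0, 0, 0, 0], [-0.0215, -0.0028, -0.0028, 0, 0, 0, 0], [-0.0272, -0.0035, -0.0048, 0, 0, 0, 0], [-0.0328, -0.0042, -0.0071, 0, 0, 0, 0]]
  ]
}}

```text
time_s: 31.07
eef_pos: [0.5307, -0.2505, 0.1723]
eef_rot: [-0.001, -0.064, 0.998, 0.001]
wrist_force: [0.3, 0.2, 0.9]
opening: 0.001
grasp_force: 0.2
```

```bash
python3 g.py .5332 -.251 .1752 1.698 0; python3 m7.py 10
```

```text
t 31.07 open 0.001 gf 0.2 F [0.3 0.2 0.9]
D [ 0.0025 -0.0005  0.0029] r [-0.0016 -0.0021 -0.0001] |r| 0.003 calls 1 per call [ 0.0025 -0.0005  0.0029] [-0.0016 -0.0021 -0.0001]
[(62, np.float64(0.31)), (62, np.float64(0.32)), (57, np.float64(0.33)), (53, np.float64(0.3)), (47, np.float64(0.29)), (47, np.float64(0.34))]
knob caddy [ 0.0003 -0.0016  0.177 ] world [ 0.5087 -0.2548  0.177 ] theta 0.316 rad 0.1292
```

Pushing works (0.32 rad). I continue with the tip 2 mm higher.

Request:
{"op": "carry_out", "data": {
  "plan": [
    [[-0.004, -0.0005, 0.0005, 0, 0, 0, 0], [-0.008, -0.001, -0.0015, 0, 0, 0, 0], [-0.0119, -0.0015, -0.0035, 0, 0, 0, 0], [-0.0157, -0.002, -0.006, 0, 0, 0, 0], [-0.0194, -0.0025, -0.0085, 0, 0, 0, 0]]
  ]
}}

```text
time_s: 31.53
eef_pos: [0.5117, -0.2529, 0.1634]
eef_rot: [-0.001, -0.064, 0.998, 0.001]
wrist_force: [0.3, 0.6, -0.3]
opening: -0.001
grasp_force: 0.2
```

Request:
{"op": "carry_out", "data": {
  "plan": [
    [[-0.0037, -0.0005, -0.0025, 0, 0, 0, 0], [-0.0072, -0.0009, -0.0051, 0, 0, 0, 0], [-0.0107, -0.0014, -0.0079, 0, 0, 0, 0], [-0.0141, -0.0018, -0.0108, 0, 0, 0, 0], [-0.0173, -0.0022, -0.0138, 0, 0, 0, 0]]
  ]
}}

```text
time_s: 31.95
eef_pos: [0.4985, -0.2556, 0.1524]
eef_rot: [0.004, -0.063, 0.998, -0.0]
wrist_force: [18.2, 6.5, 12.7]
opening: 0.001
grasp_force: 9.7
```

```bash
python3 g.py .4965 -.2557 .1509 1.698 0; python3 m7.py 11
```

```text
t 31.95 open 0.001 gf 9.7 F [18.2  6.5 12.7]
D [-0.002  -0.0001 -0.0015] r [0.0002 0.0076 0.0002] |r| 0.008 calls 1 per call [-0.002  -0.0001 -0.0015] [0.0002 0.0076 0.0002]
[(50, np.float64(0.01)), (50, np.float64(0.03)), (49, np.float64(0.02)), (44, np.float64(-0.0)), (43, np.float64(0.04)), (42, np.float64(0.2))]
knob caddy [-0.0312 -0.002   0.155 ] world [ 0.4775 -0.2591  0.155 ] theta 0.016 rad 0.1283
```

The bail is against its stop (18 N, θ≈0.02). I back off away from the knob, then up.

Request:
{"op": "carry_out", "data": {
  "plan": [
    [[0.003, 0, 0.002, 0, 0, 0, 0], [0.008, 0.001, 0.005, 0, 0, 0, 0], [0.013, 0.002, 0.012, 0, 0, 0, 0], [0.018, 0.002, 0.03, 0, 0, 0, 0], [0.018, 0.002, 0.06, 0, 0, 0, 0]]
  ]
}}

```text
time_s: 32.42
eef_pos: [0.5115, -0.2516, 0.2073]
eef_rot: [-0.004, -0.064, 0.998, 0.003]
wrist_force: [0.1, -0.0, -0.3]
opening: -0.001
grasp_force: 0.0
```

Request:
{"op": "carry_out", "data": {
  "plan": [
    [[0, 0.01, 0.03, 0, 0, 0, 0], [0, 0.03, 0.06, 0, 0, 0, 0], [0, 0.06, 0.09, 0, 0, 0, 0], [0, 0.09, 0.11, 0, 0, 0, 0], [0, 0.1, 0.11, 0, 0, 0, 0]]
  ]
}}

```text
time_s: 32.83
eef_pos: [0.5145, -0.1508, 0.3259]
eef_rot: [0.002, -0.065, 0.998, -0.001]
wrist_force: [0.3, 0.3, 0.1]
opening: 0.001
grasp_force: 0.0
```

Request:
{"op": "carry_out", "data": {
  "plan": [
    [[0, 0, 0, 0, 0, 0, 0], [0, 0, 0, 0, 0, 0, 0], [0, 0, 0, 0, 0, 0, 0], [0, 0, 0, 0, 0, 0, 0], [0, 0, 0, 0, 0, 0, 0]]
  ]
}}

```text
time_s: 33.25
eef_pos: [0.5122, -0.1539, 0.3184]
eef_rot: [-0.002, -0.063, 0.998, 0.002]
wrist_force: [-0.1, 0.6, 0.8]
opening: 0.0
grasp_force: 0.0
```

```bash
python3 m7.py 12; python3 m5.py pics/scene12.npz .05 a;python3 -c "
import cv2
a=cv2.imread('pics/scene12.png');cv2.imwrite('pics/s12c.png',cv2.resize(a[120:350,200:510],(800,594)))"
```

```text
[(54, np.float64(0.01)), (50, np.float64(-0.0)), (50, np.float64(0.02)), (45, np.float64(-0.01)), (43, np.float64(0.03)), (35, np.float64(-0.02))]
knob caddy [-0.0318 -0.0015  0.1549] world [ 0.4768 -0.2587  0.1549] theta 0.012 rad 0.1286
tcp caddy [0.0167 0.0981] 0.3186991939456803
large 374 face y(caddy) at zlow 0.0677 ->mid 0.0727 yawslope 0.0 tilt -0.061 x range [-0.0752  0.072 ] z range [0.0907 0.1273]
small 326 face y(caddy) at zlow -0.0763 ->mid -0.0713 yawslope -0.001 tilt -0.06 x range [-0.0575  0.0562] z range [0.0759 0.1273]
stored 449 face y(caddy) at zlow 0.019 ->mid 0.024 yawslope -0.001 tilt -0.036 x range [-0.0732  0.0744] z range [0.0754 0.126 ]
```

View pics/s12c.png

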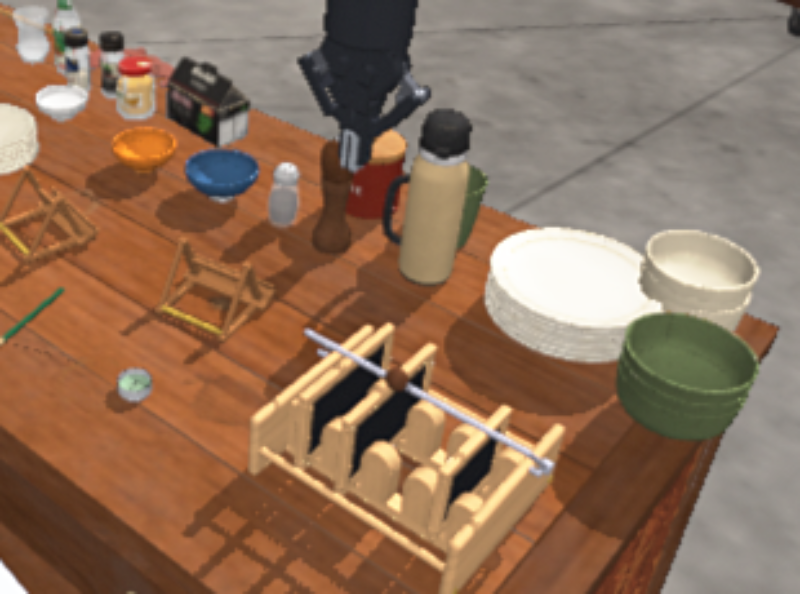

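The picture shows the bail lying across all three slates with the knob at (397,377). The easels are empty, the bystanders are untouched and the arm is clear, so I hand in.

```bash
python3 -c "
from bench import hand_in
print(hand_in())"
```

```text
the job is handed in; nothing more can be done
None
```

I handed the job in: the large slate is in slot0, the small one in slot3 and the stored one still in slot1. The bail measures about 0.01 rad from closed; the knob slipped from the grip twice, so I pushed it home with shut fingers. The last picture showed the other things on the cart in place and the arm clear, at about 33 s; `hand_in()` returned no verdict.

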